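# Charge the mortar mill and hold its dial at the third click

## Robot

A 6-joint arm with a two-finger parallel gripper is mounted at the origin on the work surface. World frame = base frame: x ahead of the robot, y to its left, z up, the work surface at z = 0. Lengths are in m, angles in rad, forces in N, time in s.
With the tool pointing down it reaches from about 0.375 to 0.975 m from the base axis. Payload 3.8 kg.
Tool frame: the origin (TCP) lies at the very end of the fingers, on their centre line; the grasp point (between the pads) lies 19 mm behind it; z points along the fingers, y is the line along which they close (so a half turn about z gives the same grasp; the last joint's range is limited). The gripper opens to 85 mm and grips with 20 to 120 N. Pads are 22 mm wide; open, the fingers measure 114 mm over their backs; the gripper's body (76 mm by 85 mm) begins 54 mm behind the grasp point. The pads swing forward as they close: fully open they stand 13 mm farther back than shut.
Start: joints at [-1.181, 0.264, 1.604, -0, 1.274, -0.037], TCP at [0.279, -0.614, 0.196] pointing down, gripper open.
Joint ranges: [-2.63, 2.63], [-0.94, 2.18], [0.31, 2.57], [-1.31, 4.45], [0, 2.66], [-2.55, 2.55]. Speed limits (rad/s): [2.57, 2.57, 3.14, 3.14, 3.14, 3.14].

## Interface

Orientations are given as a rotation vector (axis times angle).
In Python, from workcell import read_state, read_camera, calibration, finish_job gives the robot as it stands.
- The arm moves only by the tool step_arm, never from a script. Its argument "commands" is a list of rows, each an object of numbers: "fingers": the gripper's target within -1 to 1 (shut at 1, half-way at 0, fully open at -1); "dx", "dy", "dz": the shift along the tool's x, y, z in m; "roll": the turn about the tool's z in degrees. In form: [{"fingers": .., "dx": .., "dy": .., "dz": .., "roll": ..}, ...]. A call has 1 to 8 rows; each row is the pose to reach, as a shift and turn from the pose commanded when the call began, along the tool's axes at that moment; what a row does not reach only later rows make up. A row lasts 1/8 s, in which the tool goes at most 62.5 mm and 10.7 degrees, less where a joint would pass 70% of its speed; a pose out of reach is approached as far as the arm can. A call with a gripper value outside its range is refused whole. The fingers move at their own pace and stop on an object; "squeeze" is the grip in N (left out, the last holds). Time passes only in rows, so rows that repeat a pose let the fingers close. It gives the time, the measured TCP pose, the force, the opening and the grip force at its end, in the units of the state.
- read_state(): the state, without advancing time (a new reading comes with each control period).
- read_camera(name): name is "scene" or "top"; returns (picture, depth): 384x512x3 uint8, blue, green, red; 384x512 float32, m along the optical axis (not along the pixel's ray), 0 where there is no reading.
- calibration(name): a dict with "intrinsics" (3x3 intrinsics, pixels), "k1" (the pictures are not rectified: a ray, as slopes to the right and down, at radius r is drawn at 1 + k1 r^2 times it, then the intrinsics apply), "world_to_cam" (4x4, takes a point from world to camera coordinates). Camera axes: x right, y up, looking along -z (the intrinsics and any distortion apply to the point x, -y, -z); pixel columns grow to the right and rows downward; lengths in m; the calibration is good to about 2 mm. A picture is of the moment at which its call begins. calibration takes no time and is no camera call.
- finish_job(): hands the job in; it is judged then, once.
The state is a dict: "time": time; "q": joint angles; "joint_vel": joint speeds; "joint_torque": joint torques, N m; "tool_pos": TCP position; "tcp_rot": TCP orientation; "wrist_force": force on the tool from outside, world axes, zero at the start; "torque": the same for the moment, N m; "width": opening from 0.0 (shut) to 1.0 (fully open); "grip_force": force on a finger pad.
Only numpy, scipy, OpenCV 4.12 (cv2) and the standard library are available. Lean on these libraries where they do the work, as an engineer would, in place of code of your own. Each camera call takes 0.05 s, during which the arm holds its last target. There are 200 camera calls.

## Task

With the scoop, take soil lumps from the sample tray and tip at least three of them into the bowl of the mortar mill, never touching the lumps with the fingers, then stand the scoop back in the tray and let go of it. Then press the lever of the mill's spring-return dial down past the first two clicks to the third, short of the end stop, and keep holding it there with the fingers: the program finishes while still holding the lever at the third click. Leave the other things on the bench where they are.

Things in the scene. Friction and masses are not known exactly. Their poses are not given: they have to be found in the camera images.
- tray_floor (a point): middle of the inner floor of the long steel sample tray, fixed, 3 mm above the table. Tray 210 mm (its x) by 90 mm (y), walls 28 mm high, 3 mm thick; inside 204 x 84 mm. Yaw within 0.2 rad. At the start the scoop stands at its +x end (away from the robot), open front towards -x, and the lumps lie in its -x half (towards the robot).
- scoop_grip (a point): grip point of the scoop, on the axis of its upright grey handle post: 14 mm (x) by 24 mm (y), top 115 mm above the scoop's underside; this point is 92 mm above the underside. Axes: z up the handle, -x towards the open front of the pan. Mass about 150 g.
- scoop_pan (a point): middle of the scoop's pan floor (upper side), 45 mm in -x of the handle axis and 89 mm below scoop_grip.
- scoop_lip (a point): middle of the front lip of the scoop, at its underside: 80 mm in -x of the handle axis and 92 mm below scoop_grip.
- scoop: the aluminium scoop; origin at its underside, 5 mm in -x of the handle axis; axes as scoop_grip. Pan in front (-x), open at the front: floor 3 mm thick, thinning to 1.5 mm at the lip, 70 mm wide outside, 66 mm inside, front lip 80 mm in -x of the handle axis; back wall 42 mm high, side walls 24 mm, none along the front 25 mm.
- bowl (a point): middle of the inner floor of the white ceramic bowl fixed on top of the mortar mill, 81 mm above the table. Inside radius 60 mm at the rim, about 48 mm at 12 mm above the floor; rim 44 mm above this point (125 mm above the table). Axes are the mill's (yaw within 0.2 rad).
- dial_axis (a point): centre of the mill's dial, on its horizontal axis (along the mill's x), 80 mm above the table, on the mill's -y side; x and y axes as for bowl. On the +x side of the hub a fixed round grey plate (53 mm radius) bears raised steel pips: one, two, three in a row beside the first, second, third click.
- dial_grip (a point): centre of the black bar at the end of the dial's lever: a cylinder 20 mm in diameter and 36 mm long, lying along the mill's x, 85 mm out from dial_axis towards the mill's -y. Press it down from above.
- dial (a joint): turn of the dial, rad: 0 at rest (lever 24 degrees above level), growing as the lever is pressed down. Clicks (shallow detents) at 0.28, 0.56 and 0.84 (16, 32, 48 degrees; at the third the lever is 24 degrees below level); end stop 1.12. A spring returns it to 0 when let go: the push at the bar wavers between about 2.5 and 6 N up to the third click, and rises to about 9 N past it.
- lump0: one of the four pale, stony soil lumps, all alike: irregular, about 26 x 24 x 21 mm, about 14 g, sliding easily on metal; origin at its centre, at rest about 10 to 11 mm above what it lies on.
- lump1: one of the four pale, stony soil lumps, all alike: irregular, about 26 x 24 x 21 mm, about 14 g, sliding easily on metal; origin at its centre, at rest about 10 to 11 mm above what it lies on.
- lump2: one of the four pale, stony soil lumps, all alike: irregular, about 26 x 24 x 21 mm, about 14 g, sliding easily on metal; origin at its centre, at rest about 10 to 11 mm above what it lies on.
- lump3: one of the four pale, stony soil lumps, all alike: irregular, about 26 x 24 x 21 mm, about 14 g, sliding easily on metal; origin at its centre, at rest about 10 to 11 mm above what it lies on.
- tube_rack: blue rack of tubes with green funnels and folded paper, 90 x 200 x 70 mm, tops of the funnels at about 160 mm; fixed bystander; origin under its centre
- flask: conical glass flask, 72 mm wide at its foot, 105 mm tall; bystander; origin under its centre
- beaker: glass beaker, 68 mm wide, 85 mm tall; bystander; origin under its centre
- wash_bottle: white plastic bottle, 60 mm wide, 150 mm tall; bystander; origin under its centre
- vial: small capped vial, 26 mm wide, 55 mm tall; bystander; origin under its centre
- jar: amber jar, 60 mm wide, 70 mm tall; bystander; origin under its centre
- weight: brass cylinder, 32 mm wide, 30 mm tall; bystander; origin under its centre
- mill: the mortar mill (fixed), white housing 180 mm (x) by 150 mm (y), with bowl, dial and lever; origin under its centre on the table; bowl above the origin, dial_axis 20 mm in -x and 100 mm in -y of it
Things that resemble listed ones, but are neither listed nor needed, are in the scene too. Leave any green or turquoise look-alike of the scoop alone.

How it is judged:
On the way, in this order (a step that is already met when the one before it is completed fails the run):
1. at least three lumps lie in the mill's bowl ((((horizontal distance between lump0 and bowl below 0.056 m and z of lump0 in the frame of bowl between 0 and 0.044 m) and (horizontal distance between lump1 and bowl below 0.056 m and z of lump1 in the frame of bowl between 0 and 0.044 m) and (horizontal distance between lump2 and bowl below 0.056 m and z of lump2 in the frame of bowl between 0 and 0.044 m)) or ((horizontal distance between lump0 and bowl below 0.056 m and z of lump0 in the frame of bowl between 0 and 0.044 m) and (horizontal distance between lump1 and bowl below 0.056 m and z of lump1 in the frame of bowl between 0 and 0.044 m) and (horizontal distance between lump3 and bowl below 0.056 m and z of lump3 in the frame of bowl between 0 and 0.044 m)) or ((horizontal distance between lump0 and bowl below 0.056 m and z of lump0 in the frame of bowl between 0 and 0.044 m) and (horizontal distance between lump2 and bowl below 0.056 m and z of lump2 in the frame of bowl between 0 and 0.044 m) and (horizontal distance between lump3 and bowl below 0.056 m and z of lump3 in the frame of bowl between 0 and 0.044 m)) or ((horizontal distance between lump1 and bowl below 0.056 m and z of lump1 in the frame of bowl between 0 and 0.044 m) and (horizontal distance between lump2 and bowl below 0.056 m and z of lump2 in the frame of bowl between 0 and 0.044 m) and (horizontal distance between lump3 and bowl below 0.056 m and z of lump3 in the frame of bowl between 0 and 0.044 m)))), for 0.2 s.
2. the scoop stands in the tray again, let go (x of scoop_pan in the frame of tray_floor between -0.085 and 0.085 m and y of scoop_pan in the frame of tray_floor between -0.03 and 0.03 m and z of scoop_pan in the frame of tray_floor below 0.03 m and angle between scoop's own z axis and vertical below 0.4 rad and contact force between the fingers and scoop below 0.1 N), for 0.2 s.
3. the dial's lever is pressed by the fingers to the third click (value of joint dial between 0.733038 and 0.942478 rad and contact force between the fingers and mill above 1.5 N and contact force between scoop and mill below 0.1 N), for 0.3 s.
At the end, for the whole second after the job is handed in: Three or more lumps in the bowl (centre within 56 mm of its middle, below its rim), the scoop upright (0.4 rad) in the tray, let go; the dial still, held at 42 to 54 degrees (0.733 to 0.942 rad) by the fingers pressing with over 1.5 N, the scoop not touching the mill (all of step 2 and all of step 3 and (((horizontal distance between lump0 and bowl below 0.056 m and z of lump0 in the frame of bowl between 0 and 0.044 m) and (horizontal distance between lump1 and bowl below 0.056 m and z of lump1 in the frame of bowl between 0 and 0.044 m) and (horizontal distance between lump2 and bowl below 0.056 m and z of lump2 in the frame of bowl between 0 and 0.044 m)) or ((horizontal distance between lump0 and bowl below 0.056 m and z of lump0 in the frame of bowl between 0 and 0.044 m) and (horizontal distance between lump1 and bowl below 0.056 m and z of lump1 in the frame of bowl between 0 and 0.044 m) and (horizontal distance between lump3 and bowl below 0.056 m and z of lump3 in the frame of bowl between 0 and 0.044 m)) or ((horizontal distance between lump0 and bowl below 0.056 m and z of lump0 in the frame of bowl between 0 and 0.044 m) and (horizontal distance between lump2 and bowl below 0.056 m and z of lump2 in the frame of bowl between 0 and 0.044 m) and (horizontal distance between lump3 and bowl below 0.056 m and z of lump3 in the frame of bowl between 0 and 0.044 m)) or ((horizontal distance between lump1 and bowl below 0.056 m and z of lump1 in the frame of bowl between 0 and 0.044 m) and (horizontal distance between lump2 and bowl below 0.056 m and z of lump2 in the frame of bowl between 0 and 0.044 m) and (horizontal distance between lump3 and bowl below 0.056 m and z of lump3 in the frame of bowl between 0 and 0.044 m))) and velocity of joint dial between -0.2 and 0.2 rad/s); the arm keeps its last pose, push and grip.
It fails at once if a lump is touched with the fingers (contact force between the fingers and lump0 above 0.5 N or contact force between the fingers and lump1 above 0.5 N or contact force between the fingers and lump2 above 0.5 N or contact force between the fingers and lump3 above 0.5 N).
It fails at once if a bystander is moved by more than 30 mm (distance of any of flask, beaker, wash_bottle, vial, jar, weight from where it was at the start of the episode above 0.03 m).
It also fails if it takes over 72 s, if anything falls off the work surface, if the arm or the gripper's body presses on something with over 40 N, if the wrist force passes 120 N, or if a joint passes its speed limit or range.

## Working session

There is one attempt and no reset: what is moved stays moved. The work goes in short steps, Python scripts to look and compute and a tool call to move; the robot and the scene stay as the last step left them, time stands still between calls to the robot, and variables do not carry over. Pictures are saved under pics/ and viewed, at most 10 in all, crops included, and the job is handed in when it is done.

Besides the shell and the picture viewer there is one more tool, called after "Emit:" as name(argument=value, ...), one argument or row to a line, values as JSON. step_arm: Moves the arm, as the interface text tells. Its arguments: {"type":"object","properties":{"commands":{"type":"array","items":{"type":"object","properties":{"fingers":{"type":"number"},"dx":{"type":"number"},"dy":{"type":"number"},"dz":{"type":"number"},"roll":{"type":"number"}}}},"squeeze":{"type":"number"}},"required":["commands"]}

```bash
mkdir -p pics; cat > h.py <<'E'
import numpy as np, cv2
from workcell import *
from scipy.spatial.transform import Rotation as R
def shot(n,f):
    im,d=read_camera(n); cv2.imwrite(f'pics/{f}.png',im); np.save(f'pics/{f}.npy',d); return im,d
def px2w(n,d,u,v,z=None):
    c=calibration(n);K=np.array(c['intrinsics']);T=np.linalg.inv(np.array(c['world_to_cam']))
    p=np.array([(u-K[0,2])/K[0,0],(v-K[1,2])/K[1,1]]);s=p.copy()
    for _ in range(20): s=p/(1+c['k1']*(s@s))
    ray=T[:3,:3]@np.array([s[0],-s[1],-1]);o=T[:3,3]
    t=(z-o[2])/ray[2] if z is not None else d[int(v),int(u)]
    return o+ray*t
E
python3 - <<'E'
from h import *
for n in('scene','top'):
    im,d=shot(n,n+'0'); c=calibration(n); print(n,c['k1'],np.linalg.inv(np.array(c['world_to_cam'])).round(3).tolist(),np.array(c['intrinsics']).round(0).tolist())
    cv2.imwrite(f'pics/{n}0b.png',cv2.resize(im,(800,600),interpolation=cv2.INTER_CUBIC))
s=read_state();print(s)
E
```

```text
scene 0.038771639706767835 [[0.894, -0.26, 0.364, 0.977], [0.447, 0.508, -0.736, -0.727], [0.007, 0.821, 0.571, 0.684], [0.0, 0.0, 0.0, 1.0]] [[396.0, 0.0, 257.0], [0.0, 396.0, 190.0], [0.0, 0.0, 1.0]]
top 0.006561011929214547 [[-0.03, 0.997, -0.076, 0.513], [-0.999, -0.031, -0.016, 0.016], [-0.018, 0.075, 0.997, 1.178], [0.0, 0.0, 0.0, 1.0]] [[375.0, 0.0, 258.0], [0.0, 375.0, 192.0], [0.0, 0.0, 1.0]]
{'time': 0.1, 'q': array([-1.18087456e+00,  2.64677390e-01,  1.60524117e+00,  1.46757928e-05,
        1.27366780e+00, -3.68982736e-02]), 'joint_vel': array([ 1.73901775e-03,  3.18500246e-05, -2.93241020e-03, -3.59857038e-04,
       -1.05652458e-03,  4.86641740e-04]), 'joint_torque': array([ 4.42893297e-04, -5.16708255e+01, -3.68589413e+01, -1.14485747e-04,
        6.25662928e-03, -1.76619312e-05]), 'tool_pos': array([ 0.27916603, -0.61377604,  0.19508484]), 'tcp_rot': array([-3.06840445e+00, -6.64946964e-01,  5.27893562e-04]), 'wrist_force': array([0.00214046, 0.00231462, 0.28484818]), 'torque': array([ 0.05530419,  0.00051744, -0.02503101]), 'grip_force': 0.0, 'width': 0.9974660922748432}
```

View pics/top0b.png

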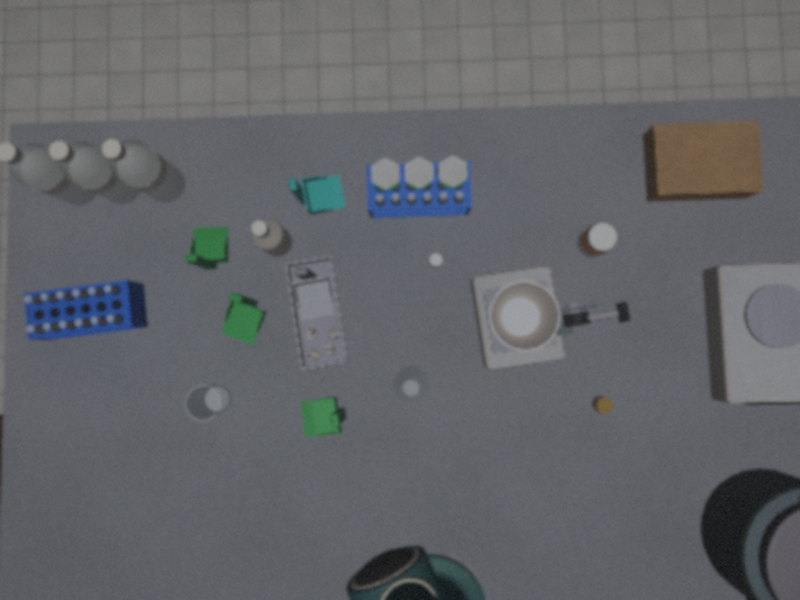

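View pics/scene0b.png

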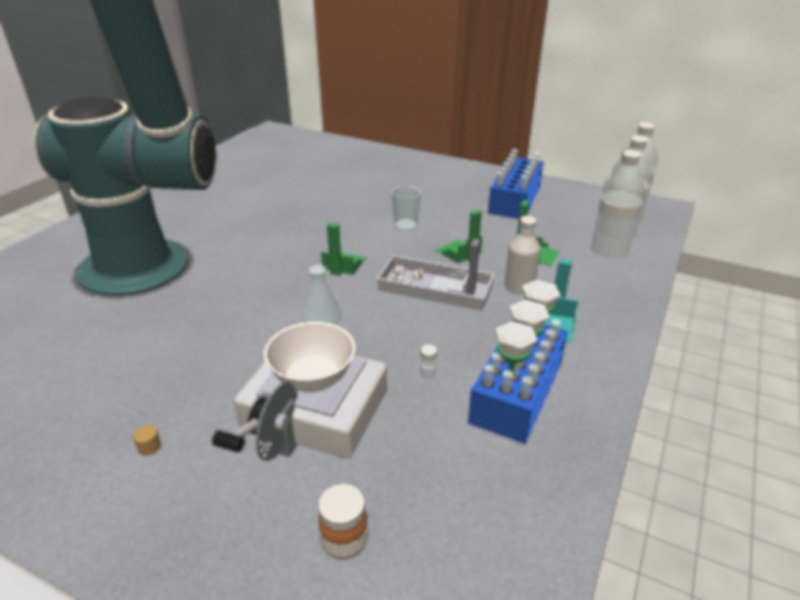

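The top picture (800x600) shows the tray at about (317,313), the grey scoop handle near (307,272), the mill bowl at (522,316), the dial lever end at (623,312), and the wash bottle at (268,237), close to the scoop. The scene view agrees with this. Next I'll enlarge the tray and the mill.

```bash
python3 - <<'E'
from h import *
t=cv2.imread('pics/top0.png')
a=cv2.resize(t[140:245,150:240],(514,600),interpolation=cv2.INTER_CUBIC)
s=cv2.imread('pics/scene0.png'); b=cv2.resize(s[145:205,235:325],(800,533),interpolation=cv2.INTER_CUBIC)
m=t[165:240,300:410]; b=cv2.resize(b,(286,190)); m=cv2.resize(m,(286,195),interpolation=cv2.INTER_CUBIC)
c=np.zeros((600,800,3),np.uint8); c[:,:514]=a; c[:190,514:]=b; c[200:395,514:]=m
b2=cv2.resize(s[235:305,130:205],(215,200),interpolation=cv2.INTER_CUBIC); c[400:,514:729]=b2
cv2.imwrite('pics/crop1.png',cv2.convertScaleAbs(c,alpha=1.5))
d=np.load('pics/top0.npy')
for n,u,v in [('wash',268,237),('bowlc',520,317),('rimL',490,316),('rimR',562,314),('bar',623,312),('vial',436,260),('flask',411,386),('jar',602,237),('weight',603,405)]:
    print(n,px2w('top',d,u*.64,v*.64).round(3))
E
```

```text
wash [0.719 0.278 0.116]
bowlc [ 0.559 -0.185  0.08 ]
rimL [ 0.56  -0.123  0.125]
rimR [ 0.562 -0.261  0.089]
bar [ 0.56  -0.361  0.123]
vial [ 0.675 -0.032  0.056]
flask [0.438 0.023 0.103]
jar [ 0.707 -0.349  0.068]
weight [ 0.386 -0.347  0.026]
```

View pics/crop1.png

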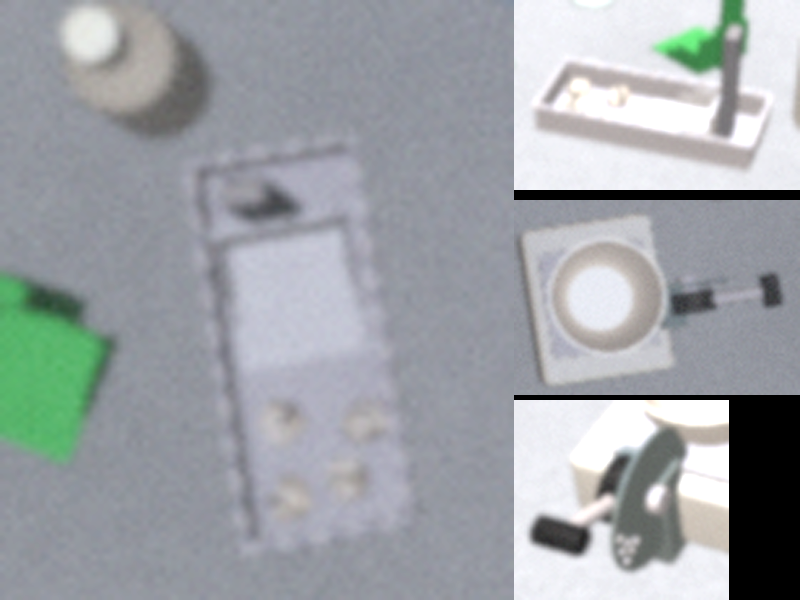

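```bash
python3 - <<'E'
from h import *
d=np.load('pics/top0.npy'); f=514/90
P=lambda a,z=None:px2w('top',d,150+a[0]/f,140+a[1]/f,z)
C=[P(a,.028) for a in [(190,162),(357,145),(410,540),(243,552)]]
for c in C: print('corner',c.round(4))
m=np.mean(C,0);e=((C[0]+C[1])-(C[2]+C[3]))[:2];e2=(C[0]+C[3]-C[1]-C[2])[:2];print('ctr',m.round(4),'len',np.hypot(*e)/2,np.hypot(*e2)/2,'yaw',np.arctan2(e[1],e[0]),np.arctan2(-e2[0],e2[1]))
for a in [(232,185),(245,192)]: print('handle top',P(a,.118).round(4),P(a).round(4))
for a in [(240,370),(362,352)]: print('lip',P(a,.005).round(4))
for a in [(218,235),(345,220)]: print('back',P(a,.045).round(4))
for a in [(283,418),(366,420),(295,497),(350,478)]: print('lump',P(a,.018).round(4),P(a)[2].round(3))
# point cloud: bowl rim, handle
v,u=np.mgrid[0:384,0:512]
def cloud(n,d,box):
    return np.array([px2w(n,d,uu+0.0,vv+0.0) for vv in range(box[1],box[3]) for uu in range(box[0],box[2]) if d[vv,uu]>0])
p=cloud('top',d,(180,160,210,190)); h=p[(p[:,2]>.1)]; print('handle cloud',len(h),h.mean(0).round(4),h.max(0).round(3),h.min(0).round(3))
p=cloud('top',d,(295,165,410,240)); r=p[(p[:,2]>.117)&(p[:,2]<.135)&(p[:,1]>-.27)]
import scipy.optimize as so
q=so.least_squares(lambda q:np.hypot(r[:,0]-q[0],r[:,1]-q[1])-q[2],[.56,-.19,.06],loss='soft_l1',f_scale=.003).x;print('rim',len(r),q.round(4))
b=p[(p[:,2]>.09)&(p[:,1]<-.3)];print('bar',len(b),b.mean(0).round(4),b.min(0).round(3),b.max(0).round(3))
ds=np.load('pics/scene0.npy'); 
p=cloud('scene',ds,(290,145,315,195)); h=p[(p[:,2]>.05)&(p[:,2]<.125)&(p[:,1]>.13)&(p[:,1]<.28)&(p[:,0]>.6)&(p[:,0]<.75)]
print('scene handle',len(h),np.median(h,0).round(4))
p=cloud('scene',ds,(130,265,160,295)); b=p[(p[:,2]>.08)];print('bar scene',len(b),b.mean(0).round(4),b.min(0).round(3),b.max(0).round(3))
# mill corners in top (crop: 286/110 scale)
g=286/110
M=lambda a,z:px2w('top',d,300+a[0]/g,165+a[1]/g,z)
for a in [(6,37),(134,17),(158,169),(32,185)]: print('mill',M(a,.07).round(4),M(a,None).round(4))
E
```

```text
corner [0.6823 0.2634 0.028 ]
corner [0.6886 0.1723 0.028 ]
corner [0.4746 0.1483 0.028 ]
corner [0.4708 0.238  0.028 ]
ctr [0.5791 0.2055 0.028 ] len 0.21418139655465332 0.09053600490563497 yaw 0.11544960962677715 0.055876374744104236
handle top [0.6567 0.2231 0.118 ] [0.6571 0.2237 0.115 ]
handle top [0.653  0.2167 0.118 ] [0.6532 0.2169 0.1167]
lip [0.5695 0.2425 0.005 ]
lip [0.5773 0.175  0.005 ]
back [0.64   0.2453 0.045 ]
back [0.6459 0.1772 0.045 ]
lump [0.5421 0.217  0.018 ] 0.023
lump [0.5396 0.1719 0.018 ] 0.019
lump [0.4992 0.2112 0.018 ] 0.021
lump [0.5085 0.1812 0.018 ] 0.017
handle cloud 48 [0.6536 0.2194 0.1149] [0.661 0.232 0.121] [0.647 0.208 0.103]Traceback (most recent call last):
  File "<stdin>", line 16, in <module>
  File "<stdin>", line 14, in cloud
  File "h.py", line 7, in px2w
    c=calibration(n);K=np.array(c['intrinsics']);T=np.linalg.inv(np.array(c['world_to_cam']))
ValueError: time passes only in moves, steps and waits
```

```bash
sed -i 's/    c=calibration(n);K/    c=cal(n);K/; s/^def shot/from functools import lru_cache\ncal=lru_cache(calibration)\ndef shot/' h.py
python3 - <<'E'
from h import *
d=np.load('pics/top0.npy')
def cloud(n,d,box):
    return np.array([px2w(n,d,uu+0.0,vv+0.0) for vv in range(box[1],box[3]) for uu in range(box[0],box[2]) if d[vv,uu]>0])
p=cloud('top',d,(295,165,410,240)); r=p[(p[:,2]>.117)&(p[:,2]<.135)&(p[:,1]>-.27)]
import scipy.optimize as so
q=so.least_squares(lambda q:np.hypot(r[:,0]-q[0],r[:,1]-q[1])-q[2],[.56,-.19,.06],loss='soft_l1',f_scale=.003).x;print('rim',len(r),q.round(4))
b=p[(p[:,2]>.09)&(p[:,1]<-.3)];print('bar',len(b),b.mean(0).round(4),b.min(0).round(3),b.max(0).round(3))
ds=np.load('pics/scene0.npy')
p=cloud('scene',ds,(290,145,315,195)); h=p[(p[:,2]>.05)&(p[:,2]<.125)&(p[:,1]>.13)&(p[:,1]<.28)&(p[:,0]>.6)&(p[:,0]<.75)]
print('scene handle',len(h),np.median(h,0).round(4))
p=cloud('scene',ds,(130,265,160,295)); b=p[(p[:,2]>.08)];print('bar scene',len(b),b.mean(0).round(4),b.min(0).round(3),b.max(0).round(3))
g=286/110
M=lambda a,z:px2w('top',d,300+a[0]/g,165+a[1]/g,z)
for a in [(6,37),(134,17),(158,169),(32,185)]: print('mill',M(a,None).round(4))
s=read_state(); print(R.from_rotvec(s['tcp_rot']).as_matrix().round(3).tolist())
E
```

```text
rim 332 [ 0.56   -0.1825  0.0602]
bar 194 [ 0.5596 -0.3407  0.1128] [ 0.543 -0.372  0.093] [ 0.579 -0.3    0.129]
scene handle 134 [0.6586 0.2134 0.0887]
bar scene 287 [ 0.5659 -0.356   0.1164] [ 0.546 -0.373  0.09 ] [ 0.583 -0.303  0.125]
mill [ 0.6334 -0.1007  0.0576]
mill [ 0.6591 -0.2625 -0.0009]
mill [ 0.475  -0.2827 -0.0031]
mill [ 0.4603 -0.1312 -0.0031]
[[0.91, 0.414, -0.001], [0.414, -0.91, 0.002], [0.0, -0.002, -1.0]]
```

Emit:
step_arm(
  commands=[
    {"fingers": -0.3, "dx": 0.35, "dy": -0.3, "dz": 0, "roll": 18},
    {"fingers": -0.3, "dx": 0.35, "dy": -0.3, "dz": 0, "roll": 18},
    {"fingers": -0.3, "dx": 0.35, "dy": -0.3, "dz": 0, "roll": 18},
    {"fingers": -0.3, "dx": 0.35, "dy": -0.3, "dz": 0, "roll": 18},
    {"fingers": -0.3, "dx": 0.35, "dy": -0.3, "dz": 0, "roll": 18},
    {"fingers": -0.3, "dx": 0.35, "dy": -0.3, "dz": 0, "roll": 18},
    {"fingers": -0.3, "dx": 0.35, "dy": -0.3, "dz": 0, "roll": 18},
    {"fingers": -0.3, "dx": 0.35, "dy": -0.3, "dz": 0, "roll": 18},
  ],
  squeeze=60,
)

```text
time: 1.1
tool_pos: [0.4744, -0.1933, 0.1959]
tcp_rot: [-3.135, -0.182, 0.0]
wrist_force: [-0.2, -0.4, 0.2]
width: 0.651
grip_force: 0.0
```

```bash
cat >> h.py <<'E'
def to(x,y,z,yaw=None):
    s=read_state();M=R.from_rotvec(s['tcp_rot']).as_matrix()
    y0=np.arctan2(M[1,0],M[0,0]);print('t',round(s['time'],2),'pos',s['tool_pos'].round(4),'yaw',round(y0,3),'w',round(s['width'],3),'grip',round(s['grip_force'],1),'F',s['wrist_force'].round(1))
    print('dxyz',(M.T@(np.array([x,y,z])-s['tool_pos'])).round(4),'roll',None if yaw is None else round(np.degrees(y0-yaw),1))
E
python3 -c "
from h import *
to(.654,.219,.195,.115)"
```

```text
t 1.1 pos [ 0.4744 -0.1933  0.1959] yaw 0.116 w 0.651 grip 0.0 F [-0.2 -0.4  0.2]
dxyz [ 0.2261 -0.3887  0.0012] roll 0.1
```

Emit:
step_arm(
  commands=[
    {"fingers": -0.3, "dx": 0.226, "dy": -0.389},
    {"fingers": -0.3, "dx": 0.226, "dy": -0.389},
    {"fingers": -0.3, "dx": 0.226, "dy": -0.389},
    {"fingers": -0.3, "dx": 0.226, "dy": -0.389},
    {"fingers": -0.3, "dx": 0.226, "dy": -0.389},
    {"fingers": -0.3, "dx": 0.226, "dy": -0.389},
    {"fingers": -0.3, "dx": 0.226, "dy": -0.389},
    {"fingers": -0.3, "dx": 0.226, "dy": -0.389},
  ],
)

```text
invalid input
```

```bash
python3 -c "
from h import *
to(.654,.219,.08,.115)"
```

```text
t 1.1 pos [ 0.4744 -0.1933  0.1959] yaw 0.116 w 0.651 grip 0.0 F [-0.2 -0.4  0.2]
dxyz [ 0.2261 -0.3886  0.1162] roll 0.1
```

All keys are needed in each row.

Emit:
step_arm(
  commands=[
    {"fingers": -0.3, "dx": 0.226, "dy": -0.389, "dz": 0, "roll": 0},
    {"fingers": -0.3, "dx": 0.226, "dy": -0.389, "dz": 0, "roll": 0},
    {"fingers": -0.3, "dx": 0.226, "dy": -0.389, "dz": 0, "roll": 0},
    {"fingers": -0.3, "dx": 0.226, "dy": -0.389, "dz": 0, "roll": 0},
    {"fingers": -0.3, "dx": 0.226, "dy": -0.389, "dz": 0, "roll": 0},
    {"fingers": -0.3, "dx": 0.226, "dy": -0.389, "dz": 0, "roll": 0},
    {"fingers": -0.3, "dx": 0.226, "dy": -0.389, "dz": 0, "roll": 0},
    {"fingers": -0.3, "dx": 0.226, "dy": -0.389, "dz": 0, "roll": 0},
  ],
)

```text
time: 2.1
tool_pos: [0.6549, 0.2193, 0.195]
tcp_rot: [-3.136, -0.183, 0.002]
wrist_force: [0.5, -0.7, -0.7]
width: 0.648
grip_force: 0.0
```

```bash
python3 -c "
from h import *
to(.654,.219,.08,.115)"
```

```text
t 2.1 pos [0.6549 0.2193 0.195 ] yaw 0.116 w 0.648 grip 0.0 F [ 0.5 -0.7 -0.7]
dxyz [-0.0009  0.0003  0.115 ] roll 0.1
```

Emit:
step_arm(
  commands=[
    {"fingers": -0.3, "dx": 0, "dy": 0, "dz": 0.06, "roll": 0},
    {"fingers": -0.3, "dx": 0, "dy": 0, "dz": 0.115, "roll": 0},
    {"fingers": -0.3, "dx": 0, "dy": 0, "dz": 0.115, "roll": 0},
    {"fingers": 1, "dx": 0, "dy": 0, "dz": 0.115, "roll": 0},
    {"fingers": 1, "dx": 0, "dy": 0, "dz": 0.115, "roll": 0},
    {"fingers": 1, "dx": 0, "dy": 0, "dz": 0.115, "roll": 0},
    {"fingers": 1, "dx": 0, "dy": 0, "dz": 0.115, "roll": 0},
    {"fingers": 1, "dx": 0, "dy": 0, "dz": 0.115, "roll": 0},
  ],
)

```text
time: 3.1
tool_pos: [0.6558, 0.2157, 0.0831]
tcp_rot: [-3.136, -0.177, -0.004]
wrist_force: [-0.7, -0.5, 4.5]
width: 0.002
grip_force: 2.9
```

```bash
python3 - <<'E'
from h import *
to(.654,.219,.08,.115)
t,d=shot('top','t1'); s,ds=shot('scene','s1')
a=cv2.resize(t[150:245,160:235],(474,600),interpolation=cv2.INTER_CUBIC)
b=cv2.resize(s[130:205,235:325],(326,272),interpolation=cv2.INTER_CUBIC)
c=np.zeros((600,800,3),np.uint8); c[:,:474]=a; c[:272,474:]=b
cv2.imwrite('pics/crop2.png',cv2.convertScaleAbs(c,alpha=1.5))
E
```

```text
t 3.1 pos [0.6558 0.2157 0.0831] yaw 0.113 w 0.002 grip 2.9 F [-0.7 -0.5  4.5]
dxyz [-0.0014 -0.0035  0.0031] roll -0.1
```

View pics/crop2.png

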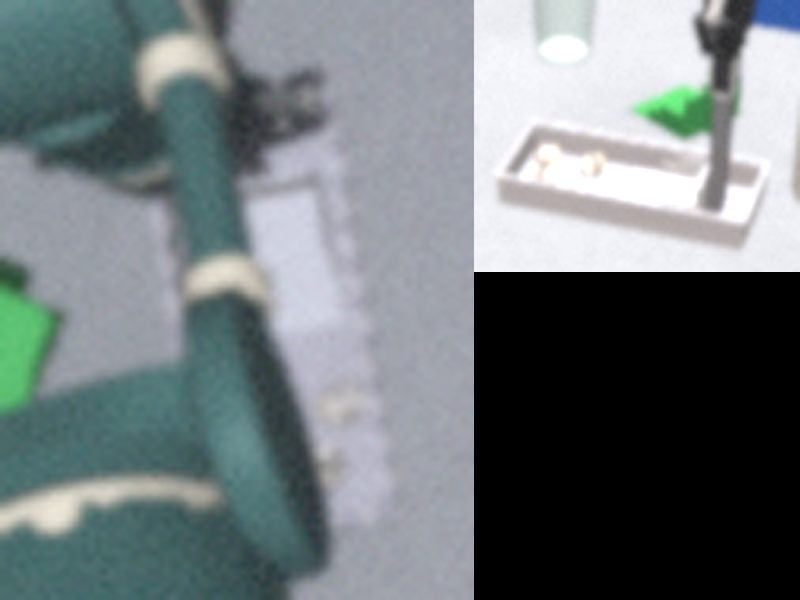

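```bash
python3 - <<'E'
from h import *
def cloud(n,d,box):
    return np.array([np.r_[px2w(n,d,uu+0.0,vv+0.0),uu,vv] for vv in range(box[1],box[3]) for uu in range(box[0],box[2]) if d[vv,uu]>0])
ds=np.load('pics/s1.npy');d0=np.load('pics/scene0.npy')
for dd in (d0,ds):
    p=cloud('scene',dd,(290,120,325,195)); p=p[(p[:,0]>.6)&(p[:,0]<.72)&(p[:,1]>.17)&(p[:,1]<.26)]
    for z in np.arange(.04,.2,.015):
        h=p[(p[:,2]>z)&(p[:,2]<z+.015)]
        if len(h): print(z.round(3),len(h),np.median(h,0).round(3),h.min(0).round(3)[:2],h.max(0).round(3)[:2])
    print()
E
```

```text
0.04 40 [6.54e-01 2.13e-01 4.70e-02 3.00e+02 1.77e+02] [0.644 0.186] [0.663 0.235]
0.055 22 [6.600e-01 2.130e-01 6.100e-02 3.020e+02 1.725e+02] [0.651 0.209] [0.664 0.231]
0.07 29 [6.59e-01 2.12e-01 7.80e-02 3.02e+02 1.68e+02] [0.65  0.209] [0.664 0.228]
0.085 25 [6.59e-01 2.14e-01 9.20e-02 3.03e+02 1.64e+02] [0.65  0.209] [0.664 0.235]
0.1 26 [6.590e-01 2.130e-01 1.080e-01 3.035e+02 1.590e+02] [0.652 0.209] [0.664 0.229]
0.115 23 [6.56e-01 2.18e-01 1.18e-01 3.04e+02 1.55e+02] [0.65  0.211] [0.663 0.233]

0.04 39 [6.53e-01 2.13e-01 4.70e-02 3.00e+02 1.77e+02] [0.645 0.187] [0.664 0.235]
0.055 25 [6.58e-01 2.13e-01 6.20e-02 3.02e+02 1.73e+02] [0.65 0.21] [0.664 0.231]
0.07 27 [6.58e-01 2.13e-01 7.70e-02 3.02e+02 1.68e+02] [0.65  0.209] [0.664 0.226]
0.085 25 [6.60e-01 2.13e-01 9.30e-02 3.03e+02 1.64e+02] [0.649 0.209] [0.663 0.235]
0.1 27 [6.59e-01 2.13e-01 1.07e-01 3.03e+02 1.59e+02] [0.651 0.21 ] [0.664 0.227]
0.115 24 [6.590e-01 2.110e-01 1.230e-01 3.035e+02 1.550e+02] [0.649 0.204] [0.669 0.216]
0.13 40 [6.60e-01 2.08e-01 1.38e-01 3.04e+02 1.51e+02] [0.646 0.201] [0.668 0.227]
0.145 32 [6.61e-01 2.06e-01 1.51e-01 3.04e+02 1.47e+02] [0.646 0.2  ] [0.668 0.227]
0.16 38 [6.660e-01 1.880e-01 1.700e-01 3.055e+02 1.430e+02] [0.648 0.18 ] [0.672 0.246]
0.175 40 [6.68e-01 1.85e-01 1.85e-01 3.06e+02 1.41e+02] [0.65  0.171] [0.674 0.231]
0.19 40 [6.70e-01 2.02e-01 1.98e-01 3.08e+02 1.33e+02] [0.64 0.17] [0.674 0.229]
```

```bash
python3 - <<'E'
from h import *
s=cv2.imread('pics/s1.png');t=cv2.imread('pics/t1.png')
a=cv2.resize(s[110:185,275:335],(480,600),interpolation=cv2.INTER_CUBIC)
b=cv2.resize(t[150:190,185:225],(320,320),interpolation=cv2.INTER_CUBIC)
c=np.zeros((600,800,3),np.uint8); c[:,:480]=a; c[:320,480:]=b
cv2.imwrite('pics/crop3.png',cv2.convertScaleAbs(c,alpha=1.8))
E
```

```text
(no output)
```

View pics/crop3.png

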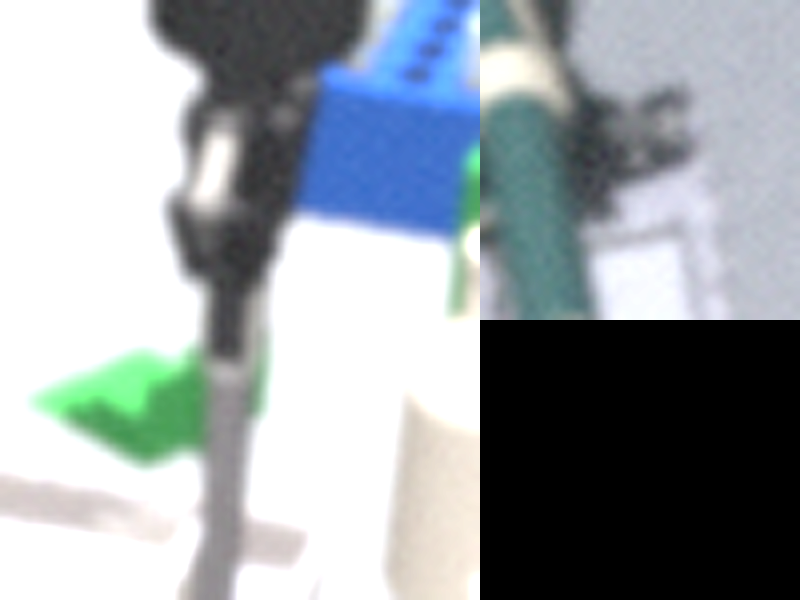

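The enlarged crop shows the closed fingertips at (230,360), right on top of the handle, although the reported TCP is 35 mm lower. I'll lift and measure where the tips really are.

Emit:
step_arm(
  commands=[
    {"fingers": 1, "dx": 0, "dy": 0, "dz": -0.05, "roll": 0},
    {"fingers": 1, "dx": 0, "dy": 0, "dz": -0.05, "roll": 0},
    {"fingers": 1, "dx": 0, "dy": 0, "dz": -0.05, "roll": 0},
  ],
)

```text
time: 3.58
tool_pos: [0.6546, 0.2155, 0.1313]
tcp_rot: [-3.137, -0.177, -0.0]
wrist_force: [0.2, -1.4, -0.1]
width: -0.004
grip_force: 0.0
```

```bash
python3 - <<'E'
from h import *
to(.655,.219,.08,.115)
im,ds=shot('scene','s2')
s=read_state();print(s['q'].round(3))
c=cal('scene');print('dist')
p=np.array([np.r_[px2w('scene',ds,u*1.,v*1.),u,v] for v in range(110,185) for u in range(280,335) if ds[v,u]>0])
p=p[(p[:,0]>.6)&(p[:,0]<.72)&(p[:,1]>.15)&(p[:,1]<.26)]
for z in np.arange(.05,.23,.01):
    h=p[(p[:,2]>z)&(p[:,2]<z+.01)]
    if len(h): print(z.round(3),len(h),np.median(h,0).round(3),h.min(0).round(3)[:2],h.max(0).round(3)[:2])
a=cv2.resize(im[100:190,270:340],(467,600),interpolation=cv2.INTER_CUBIC)
cv2.imwrite('pics/crop4.png',cv2.convertScaleAbs(a,alpha=1.8))
E
```

```text
t 3.58 pos [0.6546 0.2155 0.1313] yaw 0.113 w -0.004 grip 0.0 F [ 0.2 -1.4 -0.1]
dxyz [ 0.0008 -0.0035  0.0513] roll -0.1
[0.282 0.334 1.638 0.    1.171 1.74 ]
dist
0.05 17 [6.60e-01 2.13e-01 5.60e-02 3.02e+02 1.75e+02] [0.653 0.209] [0.664 0.232]
0.06 14 [6.58e-01 2.13e-01 6.60e-02 3.02e+02 1.72e+02] [0.651 0.209] [0.663 0.225]
0.07 16 [6.580e-01 2.130e-01 7.400e-02 3.025e+02 1.690e+02] [0.651 0.21 ] [0.663 0.226]
0.08 18 [6.58e-01 2.12e-01 8.40e-02 3.02e+02 1.66e+02] [0.65  0.208] [0.663 0.232]
0.09 17 [6.60e-01 2.14e-01 9.40e-02 3.03e+02 1.63e+02] [0.652 0.209] [0.664 0.232]
0.1 17 [6.59e-01 2.13e-01 1.06e-01 3.03e+02 1.60e+02] [0.652 0.21 ] [0.663 0.227]
0.11 29 [6.57e-01 2.16e-01 1.17e-01 3.04e+02 1.56e+02] [0.651 0.209] [0.663 0.238]
0.12 3 [6.54e-01 2.20e-01 1.20e-01 3.04e+02 1.54e+02] [0.651 0.218] [0.661 0.228]
0.16 5 [6.56e-01 2.11e-01 1.69e-01 3.04e+02 1.40e+02] [0.648 0.209] [0.662 0.214]
0.17 22 [6.57e-01 2.09e-01 1.76e-01 3.04e+02 1.39e+02] [0.644 0.203] [0.666 0.219]
0.18 28 [6.60e-01 2.07e-01 1.86e-01 3.05e+02 1.36e+02] [0.646 0.201] [0.667 0.226]
0.19 27 [6.60e-01 2.07e-01 1.96e-01 3.05e+02 1.33e+02] [0.646 0.2  ] [0.666 0.222]
0.2 17 [6.58e-01 2.05e-01 2.02e-01 3.05e+02 1.30e+02] [0.646 0.202] [0.668 0.224]
0.21 26 [6.65e-01 1.91e-01 2.17e-01 3.07e+02 1.28e+02] [0.649 0.182] [0.672 0.245]
0.22 27 [6.67e-01 1.86e-01 2.22e-01 3.06e+02 1.26e+02] [0.647 0.175] [0.672 0.242]
```

View pics/crop4.png

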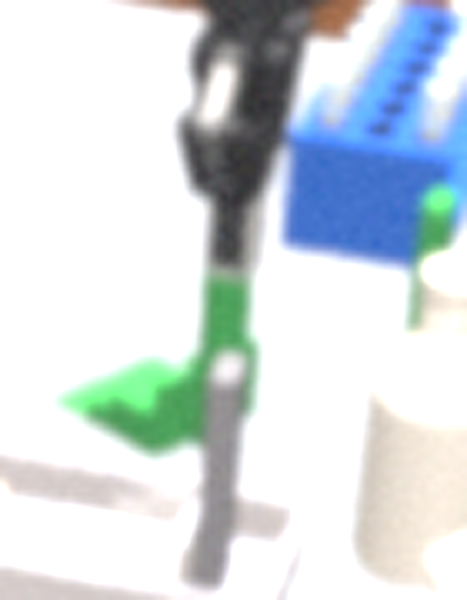

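The fingers end at z≈0.167 in the camera and 0.131 in the state, and they rested on the handle top (0.118) at a reported 0.083. So the reported height reads 35 mm low, and I'll allow for that from here on.

Emit:
step_arm(
  commands=[
    {"fingers": -0.4, "dx": 0.001, "dy": -0.004, "dz": 0, "roll": 0},
    {"fingers": -0.4, "dx": 0.001, "dy": -0.004, "dz": 0, "roll": 0},
    {"fingers": -0.4, "dx": 0.001, "dy": -0.004, "dz": 0, "roll": 0},
    {"fingers": -0.4, "dx": 0.001, "dy": -0.004, "dz": 0, "roll": 0},
  ],
)

```text
time: 4.12
tool_pos: [0.6551, 0.2195, 0.1311]
tcp_rot: [3.137, 0.177, -0.0]
wrist_force: [0.8, 0.0, 0.7]
width: 0.7
grip_force: 0.0
```

```bash
python3 - <<'E'
from h import *
to(.656,.2195,.046,.115)
im,ds=shot('scene','s3')
p=np.array([np.r_[px2w('scene',ds,u*1.,v*1.),u,v] for v in range(110,165) for u in range(270,345) if ds[v,u]>0])
p=p[(p[:,0]>.6)&(p[:,0]<.72)&(p[:,1]>.13)&(p[:,1]<.3)&(p[:,2]>.14)&(p[:,2]<.195)]
for z in np.arange(.14,.2,.01):
    h=p[(p[:,2]>z)&(p[:,2]<z+.01)]
    for k in (h[h[:,1]<.215],h[h[:,1]>=.215]):
        if len(k): print(z.round(3),len(k),np.median(k,0).round(3)[:2],k.min(0).round(3)[:2],k.max(0).round(3)[:2])
E
```

```text
t 4.12 pos [0.6551 0.2195 0.1311] yaw 0.113 w 0.7 grip 0.0 F [0.8 0.  0.7]
dxyz [0.0009 0.0001 0.0851] roll -0.1
0.14 2 [0.72  0.282] [0.72  0.282] [0.72  0.283]
0.15 2 [0.719 0.287] [0.719 0.284] [0.72 0.29]
0.17 12 [0.659 0.185] [0.648 0.179] [0.67  0.189]
0.17 10 [0.657 0.251] [0.652 0.249] [0.662 0.26 ]
0.18 29 [0.662 0.18 ] [0.649 0.173] [0.671 0.188]
0.18 15 [0.658 0.251] [0.651 0.248] [0.664 0.259]
0.19 13 [0.664 0.18 ] [0.653 0.177] [0.67  0.189]
0.19 6 [0.658 0.252] [0.651 0.25 ] [0.663 0.257]
```

Emit:
step_arm(
  commands=[
    {"fingers": -0.4, "dx": 0, "dy": 0, "dz": 0.05, "roll": 0},
    {"fingers": -0.4, "dx": 0, "dy": 0, "dz": 0.085, "roll": 0},
    {"fingers": -0.4, "dx": 0, "dy": 0, "dz": 0.085, "roll": 0},
    {"fingers": 1, "dx": 0, "dy": 0, "dz": 0.085, "roll": 0},
    {"fingers": 1, "dx": 0, "dy": 0, "dz": 0.085, "roll": 0},
    {"fingers": 1, "dx": 0, "dy": 0, "dz": 0.085, "roll": 0},
    {"fingers": 1, "dx": 0, "dy": 0, "dz": 0.085, "roll": 0},
  ],
  squeeze=80,
)

```text
time: 5.05
tool_pos: [0.6574, 0.2202, 0.0491]
tcp_rot: [-3.135, -0.177, -0.008]
wrist_force: [0.9, 1.3, 6.7]
width: 0.269
grip_force: 78.7
```

Emit:
step_arm(
  commands=[
    {"fingers": 1, "dx": -0.03, "dy": 0, "dz": 0, "roll": 0},
    {"fingers": 1, "dx": -0.055, "dy": 0, "dz": 0, "roll": 0},
    {"fingers": 1, "dx": -0.07, "dy": 0, "dz": 0, "roll": 0},
    {"fingers": 1, "dx": -0.08, "dy": 0, "dz": 0, "roll": 0},
    {"fingers": 1, "dx": -0.088, "dy": 0, "dz": 0, "roll": 0},
    {"fingers": 1, "dx": -0.094, "dy": 0, "dz": 0, "roll": 0},
  ],
)

```text
time: 5.8
tool_pos: [0.5657, 0.2101, 0.0494]
tcp_rot: [-3.135, -0.177, -0.014]
wrist_force: [5.2, 1.4, 6.7]
width: 0.265
grip_force: 79.5
```

```bash
python3 - <<'E'
from h import *
to(.656,.2195,.046,.115)
t,d=shot('top','t4'); s,ds=shot('scene','s4')
a=cv2.resize(s[140:205,235:315],(500,406),interpolation=cv2.INTER_CUBIC)
b=cv2.resize(t[170:250,160:225],(300,369),interpolation=cv2.INTER_CUBIC)
c=np.zeros((406,800,3),np.uint8); c[:,:500]=a; c[:369,500:]=b
cv2.imwrite('pics/crop5.png',cv2.convertScaleAbs(c,alpha=1.3))
E
```

```text
t 5.8 pos [0.5657 0.2101 0.0494] yaw 0.113 w 0.265 grip 79.5 F [5.2 1.4 6.7]
dxyz [0.0908 0.0009 0.0042] roll -0.1
```

View pics/crop5.png

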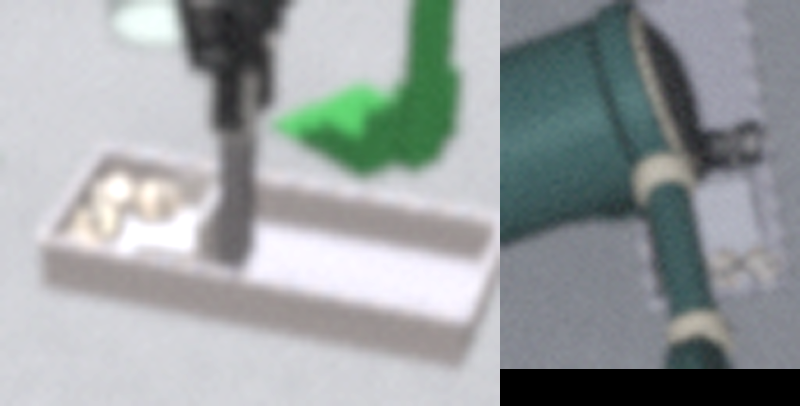

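The scene crop shows the lumps bunched at the tray's -x end over the front of the pan, at about (118,188), (158,200), (100,220) and (78,236). I'll push the lip fully to the wall.

Emit:
step_arm(
  commands=[
    {"fingers": 1, "dx": -0.006, "dy": 0, "dz": 0, "roll": 0},
    {"fingers": 1, "dx": -0.012, "dy": 0, "dz": 0, "roll": 0},
    {"fingers": 1, "dx": -0.014, "dy": 0, "dz": 0, "roll": 0},
    {"fingers": 1, "dx": -0.014, "dy": 0, "dz": 0, "roll": 0},
  ],
)

```text
time: 6.4
tool_pos: [0.5592, 0.2099, 0.0531]
tcp_rot: [-3.132, -0.178, -0.036]
wrist_force: [14.7, 0.4, 9.3]
width: 0.268
grip_force: 79.6
```

```bash
cat >> h.py <<'E'
def hmap(x0,x1,y0,y1,c=(.579,.2055),yaw=.113,st=.005,box=(150,130,330,260),tag='h'):
    G=np.full((int(round((x1-x0)/st)),int(round((y1-y0)/st))),-1.)
    for n in ('scene','top'):
        im,d=shot(n,f'{tag}_{n}')
        cc=cal(n);K=np.array(cc['intrinsics']);T=np.linalg.inv(np.array(cc['world_to_cam']))
        v,u=np.mgrid[0:384,0:512];p=np.stack([(u-K[0,2])/K[0,0],(v-K[1,2])/K[1,1]],-1);s=p.copy()
        for _ in range(20): s=p/(1+cc['k1']*(s**2).sum(-1,keepdims=True))
        W=T[:3,3]+(np.stack([s[...,0],-s[...,1],-np.ones(u.shape)],-1)*d[...,None])@T[:3,:3].T
        W=W[d>0]; q=W[:,:2]-c; X=q[:,0]*np.cos(yaw)+q[:,1]*np.sin(yaw); Y=-q[:,0]*np.sin(yaw)+q[:,1]*np.cos(yaw)
        i=np.floor((X-x0)/st).astype(int);j=np.floor((Y-y0)/st).astype(int)
        k=(i>=0)&(j>=0)&(i<G.shape[0])&(j<G.shape[1])&(W[:,2]<.16)
        np.maximum.at(G,(i[k],j[k]),W[k,2])
    for i in range(len(G))[::-1]: print('%4d'%((x0+i*st)*1e3),' '.join('%3d'%(g*1e3) if g>-.5 else ' . ' for g in G[i][::-1]))
    return G
E
python3 -c "
from h import *
hmap(-.12,.01,-.05,.05)"
```

```text
5  31   6   7   2   6   6   5   5   3   7   0   1   3   3   1   1   5  26  31   2
   0  31   6   7   4   6   5  .    5   4  .    0   3   4  .    2   2  .   31  32   1
  -4  29   4   6   5   6 159 159   6   5   5  .  154  .   .   .   .   .   22  32   3
  -9 143 138 143 134 158 159 157  27  31  33 145 117 149 157 147 148 155 147 156   2
 -15  33 139 143   5  .  136 153 105  82  80  83 159 159 159  .  144 155 157 158   2
 -19  29  .    5  .  129 127 125  .   .   10 159  90 116 124  .   .  145 143 159 158
 -24  .   .   .   .   .   .   .   .    3  73  84  92 118 127  47 144 146  26 156  28
 -30  .   .   .   .  142 128  .   .   51  .   52  89 120 115  49 144 143 149 158   3
 -34  .   .   .   .   .   .   .   .    5   9  10 120 118 139  20 139 151 158 154 159
 -39  .   .   .   .   .   .   .   .    7  11   6   9   9  11  30  32   4  20  32   2
 -45  30  30  33  .   .   .    8  13   7  12  11   8   8  11  11  31  30  31  29  28
 -49  29  33  32   8  .   10   9  11   9  10   9  11   8   7   9  30   0  30  34   2
 -54  29  32  23  11  27  30  26   6  12   7  10  13   8   6   5  31   3  28  29  3
[... 406 characters left out ...]
  28  25  24  32  33
 -84  31  29  27  .   30  28  28  23   5  22  23  28  27  24  23  26  25  22  32  30
 -90  30  33  .   .   .   29  27  22   3  23  21  27  24  23  26  26  23  22  30  32
 -95  31  31  .   .   .   25  24  21   0  17  25  23  12  28  21  21  27  19  29  32
 -99  31  31  32  32  30  30  32  32  30  33  30  32  31  32  32  31  32  31  30  32
-105  32  30  .   .   .   .   .   .   .   26  -1  28  31  29   1  28  27  24   2   2
-110   1   0  .   .   .   .   .   .    0   4   0   2   1   0   3   1   1   0   5   3
-114   0  -1  .   .   .   .   .   .    0  -3   3  -1   3   2   0   1   2   1   3   1
-120   2   3   1  .   .    2   1   1   0  -1   3   0   2   1   1   3   0   1   0   1
```

Emit:
step_arm(
  commands=[
    {"fingers": 1, "dx": 0.012, "dy": 0, "dz": 0, "roll": 0},
    {"fingers": 1, "dx": 0.02, "dy": 0, "dz": 0, "roll": 0},
    {"fingers": 1, "dx": 0.034, "dy": 0, "dz": 0, "roll": 0},
    {"fingers": 1, "dx": 0.054, "dy": 0, "dz": 0, "roll": 0},
    {"fingers": 1, "dx": 0.08, "dy": 0, "dz": 0, "roll": 0},
    {"fingers": 1, "dx": 0.05, "dy": 0, "dz": 0, "roll": 0},
    {"fingers": 1, "dx": 0.028, "dy": 0, "dz": 0, "roll": 0},
    {"fingers": 1, "dx": 0.016, "dy": 0, "dz": 0, "roll": 0},
  ],
  squeeze=120,
)

```text
time: 7.5
tool_pos: [0.5721, 0.2112, 0.0506]
tcp_rot: [-3.133, -0.178, -0.03]
wrist_force: [16.2, 3.5, 3.3]
width: 0.262
grip_force: 121.1
```

```bash
python3 -c "
from h import *
to(.5592,.2099,.049)
hmap(-.11,.01,-.05,.05)"
```

```text
t 7.5 pos [0.5721 0.2112 0.0506] yaw 0.114 w 0.262 grip 121.1 F [16.2  3.5  3.3]
dxyz [-0.013  -0.0001  0.0013] roll None
   5 138  33 140   6 156 159 156 158   4   5  .  157 158 155  .  137  .   24  29   1
   0 144 140  .  142 125 158 133   3   5   7 137 144 146 159 141 146 137 157 158 159
  -5  28  31   6   4   3 130 125  63  73  79 156 113 156 155 126  .  151 159 154 159
  -9  31  26   4   4   5   5  57  54  40  62  82 156 117 123 115 142 142  24 156   1
 -15  28  32   6  .   .    4  .   .    3  54  80  68 117 123   0 138 144 138 155 159
 -20  .   .   .   .   .   .   .   .   .   52  76  81  90 130  49 140 151 149 157 158
 -24  .   .   .   .   .   .   .   .   50  50  54  49  49 129  50 142 149 155  30  29
 -30  .   .   .   .   .   .   .   .   18  48  42  34  21  45  41  32   0  32  31   1
 -35  .   31  .   30  30  .   .    8  30  30  29  24   6  10  31  30   3  23  32   4
 -39  33  31  33  31  31  32  28   8  .   37  35  33  28  11  24  33   2  29  31  30
 -45  29  32  .   .   32  31  29  29  19  31  36  35  24  10  21  32   3  30  30  31
 -50  28  33  32  29  31  30  30  11  23  3
[... 361 characters left out ...]
  19   6   7  33  27
 -75  32  34  .   .   14  35  33  18  15  13  16  15   9  26  29  31  22   4  31   1
 -80  32  29  .   .   16  14  13  16  16  15  14  15  12  33  32  34  36  27  33  31
 -84  30  30  15  16  15  15  .   17  15  14  13  14  13  32  34  32  32  30  31  30
 -90  33  28  16  15  13  16  15  13   9  13  12  14   9  26  33  32  32  23  28  33
 -95  31  31  13  .   15  16  16  15  27  11  13  13  14  25  29  33  22  16  30  31
-100  30  32  33  32  33  31  17  31  31  32  30  31  31  32  28  34  32  32  32  30
-105  30  35  27  .   .   .   29  .   29  27  30  28  28  27   0   1  31  32   3   2
-110   2   0  .   .   .   .   .   .   -4   2   0   1  -1   2   2  -3   2   1   2   2
```

Emit:
step_arm(
  commands=[
    {"fingers": 1, "dx": 0.004, "dy": 0, "dz": -0.005, "roll": 0},
    {"fingers": 1, "dx": 0.004, "dy": 0, "dz": -0.015, "roll": 0},
    {"fingers": 1, "dx": 0.004, "dy": 0, "dz": -0.035, "roll": 0},
    {"fingers": 1, "dx": 0.004, "dy": 0, "dz": -0.06, "roll": 0},
    {"fingers": 1, "dx": 0.004, "dy": 0, "dz": -0.09, "roll": 0},
    {"fingers": 1, "dx": 0.004, "dy": 0, "dz": -0.12, "roll": 0},
    {"fingers": 1, "dx": 0.004, "dy": 0, "dz": -0.14, "roll": 0},
    {"fingers": 1, "dx": 0.004, "dy": 0, "dz": -0.15, "roll": 0},
  ],
)

```text
time: 8.6
tool_pos: [0.5677, 0.2096, 0.1972]
tcp_rot: [-3.136, -0.177, -0.0]
wrist_force: [0.2, -0.2, -3.0]
width: 0.263
grip_force: 120.6
```

```bash
python3 -c "
from h import *
to(.5592,.2099,.2)
s=read_state();p=s['tool_pos']
hmap(-.11,.0,-.05,.05,c=(p[0],p[1]))[0]" | sed 's/ 1[0-2][0-9]/&/g'
```

```text
t 8.6 pos [0.5677 0.2096 0.1972] yaw 0.113 w 0.263 grip 120.6 F [ 0.2 -0.2 -3. ]
dxyz [-0.0084 -0.0012 -0.0028] roll None
  -5  32  30  16   5  .    7   4   5   3   4   7 158   3   4   3   4   0   3  30  33
  -9  .   33  13   6  .    7   6  .    5   5   6 156 159   3   4   7   1   2  23  32
 -15  .   31  29   3   4   5   6   5   5   4   3 157 156   4   1   1   1   6  28  31
 -20  17  31  26   4   5   6   6   5   4   1   4 158   2 155   3 158 155 158  24  32
 -24  .   33  30   5   4   3 159 157 158 159 157 157 158   2   2 158 159 159  29  32
 -30  29  31  31   7   5  .    6 154 159 157 159 159  -1   1   5 156 158   1  22  33
 -35  .   31  25   4   3   5   5   5 157 158 157 156  .    2   7   3 157   5  19  34
 -39  .   31  28   6   5   2   6  .  158 159 158 157   0   1   3   2 159 158  16  33
 -45  .   32  19   5   4  .    6 159 159 159 157 159 159 156   3 159 158 156  17  29
 -50  29  31  18   3   5   6   4 156 159 158 159 158 157 158 159 159 156   3  17  30
 -55  .   30  32   5   4   4   5   4 159 156 159 159 157 158 159 159 158   1  18  31
 -60  .   32  32   3   5  .    5 159   4 15
[... 191 characters left out ...]
 159 159   3  30  30
 -75  .   30  33   5   4   4  .    6 158 158 157 159   4   4 157 159 159   4   1  30
 -80  30  28  23   3   4   5   6  .  158 159 159 159   1   4 158 159 159   0   2  31
 -84  .   31  30   8  20  31   5  29 158 159 159 159 159 157 159 159 159  25   7  33
 -90  .   31  26 159  32  34  32  24 159 155 158 156 158 158  31 159 157  29  31  31
 -95  .   .   29  27   0   3  -4  -3   0   3  -3   1  29  30  25  -4  28  27  30   1
-100  .   .    0   0  -2   0   1   2   1  -3   1   1   0   0   1   3   5   1   1  -1
-105  .   .    0  -1   0   1  -1   0  -1   2   0   1   4   1   1   4   2   2   0   3
-110   2  .    2   0   1   2   2   4   4   0   1   2   3   1   0   1   2   3   1   0
```

```bash
sed -i "s/tag='h')/tag='h',zm=.16)/; s/<.16)/<zm)/" h.py; python3 -c "
from h import *
p=read_state()['tool_pos']
hmap(-.11,.0,-.05,.05,c=(p[0],p[1]),zm=.205)"
```

```text
-5  31  30  28   5   4   5   3 163 189 189 177 204 198   3   4   3   2   2  31  30
  -9  30  31  12   4   4  .    6  .    6   5   6 200 204   3   7   2   6   3  28  31
 -15  .   33  30   8   4   6   2  .    5   4 199 195 204 180 196 195 193  -2  29  30
 -20  .   29  29   5   4  .    4   6 195 194 195 195 196 195 195 195 197 191  30  30
 -24  .   33  20   5   5   6 167 158 174 170 165 162 174 173 175 170 179 178  23  32
 -30  26  30  23   3   4  .  170 168 157 155 154 154 175 173 177 173 179 177  29  29
 -35  .   29 178 179 177   4 177 176 175 156 155 155 179 177 176 174 178 180  28  33
 -39  .   29 178 178 177   5 177 176 170 157 157 158 175 176 170 173 181 178  29  32
 -45  30  28 176 181  .  173 173 171 167 157 157 159 156 174 177 170 177 182   1  31
 -50  30  32 179  32   3 159 184 179 172 156 158 159 155 157 158 161 179 180  23  30
 -55  .   31  29   6   4 184 184 177 174 158 158 158 157 156 160 157 172 168  23  31
 -60  23  31  16   4   4   5 182 182 172 158 157 160 161 162 158 157 171 169  22  31
 -65  .   32  30  25   6 177 181 162 163 160 163 160 160 159 159 158 171 164  24  30
 -70  28  29  29  .    5 163   4 162 160 160 164 159 162 160 159 164 162 164  16  31
 -75  .   30 162 161   5 162 161 163 162 158 163 162 162 162 161 160 162   4   3  33
 -80  .   32  30 162 162  .  164 163 161 160 160 162 163 163 163 161 162   5  10  29
 -84  .   21 160 162 160 163 161 162 160 162 162 161 162 162 162 162 161 160  19  31
 -90  .   22  32  33 163 162 162 163 162 162 160 160 163 162 161 161 164 161  31  33
 -95  .   .  161   0  -2   0  .   .  158 158 161  .  159  27  27 159 159   1  30   0
-100  .   .    1   4  -1   0   0   3   1  -1   2   2   0   0  -2   2   1   2  -3   3
-105  .   .    1   2   1   2  -1  -4  -1   1   1  -2  -1   2   1   1   3   3   3   4
-110  .   .    0   1   1   2   1   3   2   0   3   0   0   2   4   2   1  -1   3   2
```

Emit:
step_arm(
  commands=[
    {"fingers": 1, "dx": 0.001, "dy": 0.01, "dz": 0, "roll": 0},
    {"fingers": 1, "dx": 0.003, "dy": 0.03, "dz": 0, "roll": 0},
    {"fingers": 1, "dx": 0.006, "dy": 0.06, "dz": 0, "roll": 0},
    {"fingers": 1, "dx": 0.01, "dy": 0.095, "dz": 0, "roll": 0},
    {"fingers": 1, "dx": 0.014, "dy": 0.13, "dz": 0, "roll": 0},
    {"fingers": 1, "dx": 0.018, "dy": 0.16, "dz": 0, "roll": 0},
    {"fingers": 1, "dx": 0.021, "dy": 0.185, "dz": 0, "roll": 0},
    {"fingers": 1, "dx": 0.023, "dy": 0.2, "dz": 0, "roll": 0},
  ],
)

```text
time: 9.8
tool_pos: [0.613, 0.0109, 0.1958]
tcp_rot: [3.136, 0.173, -0.001]
wrist_force: [-0.3, 1.4, -1.5]
width: 0.259
grip_force: 120.6
```

Emit:
step_arm(
  commands=[
    {"fingers": 1, "dx": 0.001, "dy": 0.015, "dz": 0, "roll": 0},
    {"fingers": 1, "dx": 0.003, "dy": 0.04, "dz": 0, "roll": 0},
    {"fingers": 1, "dx": 0.006, "dy": 0.075, "dz": 0, "roll": 0},
    {"fingers": 1, "dx": 0.01, "dy": 0.11, "dz": 0, "roll": 0},
    {"fingers": 1, "dx": 0.014, "dy": 0.14, "dz": 0, "roll": 0},
    {"fingers": 1, "dx": 0.017, "dy": 0.165, "dz": 0, "roll": 0},
    {"fingers": 1, "dx": 0.019, "dy": 0.18, "dz": 0, "roll": 0},
    {"fingers": 1, "dx": 0.02, "dy": 0.188, "dz": 0, "roll": 0},
  ],
)

```text
time: 10.8
tool_pos: [0.6542, -0.1715, 0.1961]
tcp_rot: [-3.136, -0.176, 0.0]
wrist_force: [-0.3, 0.1, -1.3]
width: 0.261
grip_force: 120.6
```

```bash
python3 -c "
from h import *
to(.655,-.172,.178,.113)
p=read_state()['tool_pos']
hmap(-.11,.0,-.05,.05,c=(p[0],p[1]),zm=.205)"
```

```text
t 10.8 pos [ 0.6542 -0.1715  0.1961] yaw 0.112 w 0.261 grip 120.6 F [-0.3  0.1 -1.3]
dxyz [0.0007 0.0006 0.0181] roll -0.0
  -5  63  64  63  67  67  68  61 182 186 179 182 203 201  65  65  66  66  66  64  64
  -9  67  67  68  68  69  69  69 200 164  68  68 204 204  68  67  70  69  69  69  68
 -15  71  69  69  69 191  69  70 198 203  70  67 204 199 195 195 195 195  69  69  70
 -20  71  69  71 194 195 196 193 193 192  70 195 196 193 194 196 194 195  70  69  69
 -24  68  71  69 175 171 169 179 176 168 171  69  71  68  69 172  68 178 170  70  70
 -30  71  69  69 175 174 177 178 170 158 125 126  70 176 176 175 173 177  69  70  71
 -35  77  73  77 180 175 176 179 176 170  74 125 126 177 178 176 176 179 178  75  77
 -39  76  76 179 180 174 176 177 176 110 107 108 107 177 176 174 175 177 163  76  76
 -45  78  77 179 179 156 175 178 176  76  76  97  76 102 175 168 120 180 179  78  76
 -50  77 125 171 180 175 182 182 175 159 159  77 158  77  75 104 159 179 177 125  77
 -55 125 121 169 176 181 182 183 180 164 161 158 161  77  75  76 157 170 165 125 125
 -60 122 124 111 167 180 175 183 182 160 1
[... 192 characters left out ...]
 161 161 156  96 116
 -75 107  97  91 161 161 162 161 161 161 161 162 161 161 162 161 162 161 159  94 112
 -80 104  93 161 161 161 162 162 162 159 162 161 162 161 162 161 162 163 157  88 103
 -84 100  92  88 162 160 161 161 160 161 161 162 162 161 161 160 162 160  77  86 104
 -90  .   93 160 163 162 161 160 161 161 163 160 161 162 162 162 162 162 160  76  97
 -95  99  90  84 160  83 159  83  81  82  83  84  82  .  159  .  161 158  85  89  98
-100  97  87  86  83  82  83  84  82  83  82  81  83  82  .   .   .   82  85  90  95
-105  97  87  87  85  81  82  83  83  82  81  83  82  83  .   .   .   81  89  89 102
-110  99  92  86  82  82  81  83  82  85  82  82  83  83  82  .   85  80  84  94  98
```

Emit:
step_arm(
  commands=[
    {"fingers": 1, "dx": 0, "dy": 0, "dz": 0.01, "roll": 0},
    {"fingers": 1, "dx": -0.008, "dy": 0, "dz": 0.017, "roll": 0},
    {"fingers": 1, "dx": -0.027, "dy": 0, "dz": 0.018, "roll": 0},
    {"fingers": 1, "dx": -0.055, "dy": 0, "dz": 0.018, "roll": 0},
    {"fingers": 1, "dx": 0.007, "dy": 0, "dz": 0.018, "roll": 0},
    {"fingers": 1, "dx": 0.069, "dy": 0, "dz": 0.018, "roll": 0},
    {"fingers": 1, "dx": 0.07, "dy": 0, "dz": 0.018, "roll": 0},
  ],
)

```text
time: 11.78
tool_pos: [0.7256, -0.1615, 0.175]
tcp_rot: [-3.135, -0.18, 0.003]
wrist_force: [-1.2, -0.0, -0.8]
width: 0.263
grip_force: 120.4
```

```bash
python3 -c "
from h import *
to(.655,-.172,.178,.113)
p=read_state()['tool_pos']
hmap(-.19,.0,-.065,.065,c=(p[0],p[1]),zm=.19,tag='pour')"
```

```text
t 11.78 pos [ 0.7256 -0.1615  0.175 ] yaw 0.115 w 0.263 grip 120.4 F [-1.2 -0.  -0.8]
dxyz [-0.0714  0.0024 -0.0028] roll 0.1
  -5   2   2   1   4   1   2   3   1   4   4 183 177 182 186 189 187   0   0   0   0   1   0   1   1   1   0
 -10   3   2   2   0   2   2   0   3   2   3   2 142 146 141 185 188   0   0   1   0   0   1   0   1   1   2
 -14   2   1   3   2   1   3   1   3   2   1   2   3   4   3 187 183   0   0   0   0   0   0   1   1   1   0
 -19   1   3   3   0   4   2   1   2   2   3   2   1 174 174 174 175 174 174 174 175   0   1   1   0   0   0
 -24   4   3   1   2   3   3 177 171   2   2   0   3   3   1   2 174 174 173 173 175 172   0   1   1   0   0
 -30   3   2   4   2   2 151 157 155   3   2   1   1   2   2   3 154 159 159 156 161 156   1   0   1   2   2
 -35   2   0   1   2   1 157 159 137 133   2 139   1   3   3 157 161 160 156 149 157   0   1   0   0   0   0
 -40   5   0   1   2   3 157 160 138 139 137 138   2   2 154 161 162 163 158 154 158 158   1   1   1   2   2
 -45   3   1   3   2   0 159 158 140 138 138   2   1   2   2   3 159 159 158 152 160 156   0   1   0  
[... 2466 characters left out ...]
 .  101 100  .   .   .   77  84  75 106 125 125
-165 127 127 116  99  91  86  84  82  83  84  .   .   .   .  101 101  95  .   .   .   77  77  87 103 115 125
-170  65 126 112 104  94  87  82  83  84  83  83  82  .  104 103 103  99  .   .   .   78  .   .   .  116 126
-175 126 125 119 106  93  92  82  82  83  81  82  .   .   .  106 105 103  .   .   .   .   .   .   .  125 126
-180 125 127 119 109  96  89  82  82  84  83  .   .   .   .  102 102 101  .   .   .   .   .   .   .  121 128
-185  67 127 121 108 101  95  87  82  82  .   .   .   .   .  101 100  83  .   .   .   .   .   .  108 126 126
-190  67 125 125 119  99  96  89  84  82  83  .   .   .   81  81  83  84  .   .   .   .   .  100 113 126  .
```

Emit:
step_arm(
  commands=[
    {"fingers": 1, "dx": -0.01, "dy": 0, "dz": 0, "roll": 0},
    {"fingers": 1, "dx": -0.03, "dy": 0, "dz": 0, "roll": 0},
    {"fingers": 1, "dx": -0.065, "dy": 0, "dz": 0, "roll": 0},
    {"fingers": 1, "dx": -0.115, "dy": 0, "dz": 0, "roll": 0},
    {"fingers": 1, "dx": -0.053, "dy": 0, "dz": 0, "roll": 0},
    {"fingers": 1, "dx": 0.009, "dy": 0, "dz": 0, "roll": 0},
    {"fingers": 1, "dx": 0.01, "dy": 0, "dz": 0, "roll": 0},
  ],
)

```text
time: 12.75
tool_pos: [0.7345, -0.1616, 0.1773]
tcp_rot: [-3.136, -0.178, -0.0]
wrist_force: [-0.2, 1.2, -1.6]
width: 0.263
grip_force: 120.4
```

```bash
python3 -c "
from h import *
to(.655,-.172,.178,.113)
p=read_state()['tool_pos']
hmap(-.22,-.02,-.065,.065,c=(p[0],p[1]),zm=.19,tag='pour2')"
```

```text
t 12.75 pos [ 0.7345 -0.1616  0.1773] yaw 0.113 w 0.263 grip 120.4 F [-0.2  1.2 -1.6]
dxyz [-0.0801  0.0014 -0.0007] roll 0.0
 -24   4   3   2   3   3   4   1   2   1   2   2 143 140 138 189 188   0   1   0   1   0   0   0   0   2   1
 -30   1   1   0   3   1   4   4   1 180 180 179 179 182 180 180 180 179 179 180 181   1   0   0   2   1   1
 -35   2   1   1   2   3   3 178 171   1   1   3   3   2   2 160 176 180 180 180 181 179   0   0   0   2   0
 -40   1   1   1   5   1 165 165 164   1   2   2   3   4   2 137   3 170 176 168 171 161   0   0   2   0   0
 -44   5   2   1   2   1 165 165 152 145 146 144 146 145 145 144   4 153 151 148 167 160   0   0   1   2   0
 -49   2   0   0   0   1 167 166 146 145 145 146 146 145 146 146 146 143 144 145 167 164   0   1   0   0   0
 -54   2   2   2   3   3 162 170 147 148 147 147 147 147 147 147 147 148 143 166 167 165   0   1   0   1   2
 -60   2   1   1   1   2 169 170 148 148 149 150 149 150 149 148 143 147 146 148 170 147   0   1   2   0   0
 -65   1   3   3   3   2 171 167 150 150 151 149 149 149 150 151 151 148 150 150 171 169   0   1   0  
[... 2685 characters left out ...]
.   .  101 102 103  .   .   .   .   .  126 125
-195 122 127 118 112  97  92  85  81  83  82  82  82  84  .   .   .  101 102  98  .   .   .   .  111 126  . 
-200  70 126 124 111  99  95  91  84  81  83  81  83  82  .   .   .   .   .   .   .   .   .  100 125 127  . 
-205  67 124 125 127 110 105  91  88  84  80  82  82  83  82  81  80  82  .   .   .   .   99 124 126  .   87
-210  71 124 127 126 112 107  94  92  89  89  86  82  82  81  82  85  86  89  .   .   .   .  125 125  .   88
-215  67  67  .  127 124 113 109 104  95  93  88  89  88  88  88  88  92  96  98 112 117  78 127  .   .   88
-220  70  64  .  125 126 126 113 119 103  98  96  93  94  95  93  96 102 101 111 121 122 127  77  77  .   87
```

Three lumps are in the bowl and the pan is empty. Next I carry the scoop back over the tray.

Emit:
step_arm(
  commands=[
    {"fingers": 1, "dx": -0.038, "dy": -0.03, "dz": -0.02, "roll": 0},
    {"fingers": 1, "dx": -0.038, "dy": -0.09, "dz": -0.02, "roll": 0},
    {"fingers": 1, "dx": -0.038, "dy": -0.15, "dz": -0.02, "roll": 0},
    {"fingers": 1, "dx": -0.038, "dy": -0.21, "dz": -0.02, "roll": 0},
    {"fingers": 1, "dx": -0.038, "dy": -0.27, "dz": -0.02, "roll": 0},
    {"fingers": 1, "dx": -0.038, "dy": -0.33, "dz": -0.02, "roll": 0},
    {"fingers": 1, "dx": -0.038, "dy": -0.385, "dz": -0.02, "roll": 0},
    {"fingers": 1, "dx": -0.038, "dy": -0.385, "dz": -0.02, "roll": 0},
  ],
)

```text
time: 13.85
tool_pos: [0.6503, 0.2193, 0.1997]
tcp_rot: [-3.135, -0.184, -0.002]
wrist_force: [-0.5, -1.3, -1.7]
width: 0.258
grip_force: 120.2
```

```bash
python3 -c "
from h import *
to(.653,.217,.049,.113)
hmap(-.12,.06,-.05,.05,zm=.205)"
```

```text
t 13.85 pos [0.6503 0.2193 0.1997] yaw 0.117 w 0.258 grip 120.2 F [-0.5 -1.3 -1.7]
dxyz [0.0023 0.0028 0.1507] roll 0.2
  55  31   4   4   6  .    3   4 196 193 189 203 192   2   9   4   6  20  29  32   3
  50  29   5   6   3   5   5 179 164   4 173 200 203 199   0   3   6   3  30  31  -2
  45  32  26   5   5   4   7  .    6 201 202 202 200 202 202 202 200   7  27  33   1
  40  27  33   3   3 201   2 203 202 203 201 202 199 202 198 200 202 202  27  32   2
  35  31   3   2   5   4   5   6   3 185 193 190 190 186 194 190 188 185  31  30   4
  30  32 185 179   5   4   6   4 173 172 171 169 177 174 171 181 186 186  30  32   2
  24  31 184 188   5   4 167 170 167 165 166 165 162 164 166 180 189 189  30  30   1
  20  34 187 191  .  169 169 168 169 167 165 165 167 166 169 188 187 192  30  31   1
  15 175 191 190 171 170 169 171 169 166 168 166 168 167 169 169 191 187  24  33   2
  10  31 185 193 173 172 170 171 170 169 170 172 169 167 170 181 192 190  30  31   1
   5  30 190 185 174   6 174 173   5 174 172 170 170 171 172 173 192 194  26  30   1
   0  33 180 184 175 173 176 175 174 175 171 
[... 1379 characters left out ...]
   5   3  20  32  31
 -84  29  20   5   5   5   3   4   5   7   7   1   4   3   3   5   1   0  14  34  30
 -90  32   9  .    4   4   3   4   3   4   4   1   5   6   5   4   1   3  25  31  28
 -95  31  31   2   6   2   5   3   4   9   5  25  23  31  27   1  23  27   4  32  31
 -99  29  32  33  33  30  29  34  33  30  31  29  31  32  30  31  32  31  31  31  28
-105  .   .   .   31  .   .   .   -3  31  32  26  -1  31  32   1  25  30  27   1   1
-110  .   .   .   .   .   .   .   -3   2   2  -3  -3   0   0   0   3   1   1   0   2
-114  .   .   .   .   .   .   .    2   0  -1   0   0   1   3   1   3   1   2   2   2
-120  .   .   .   .    0  .    0   1   0   4   0   2   2   2   0   4   0   4   3   2
```

Emit:
step_arm(
  commands=[
    {"fingers": 1, "dx": 0.002, "dy": 0.0045, "dz": 0.03, "roll": 0},
    {"fingers": 1, "dx": 0.002, "dy": 0.0045, "dz": 0.07, "roll": 0},
    {"fingers": 1, "dx": 0.002, "dy": 0.0045, "dz": 0.11, "roll": 0},
    {"fingers": 1, "dx": 0.002, "dy": 0.0045, "dz": 0.13, "roll": 0},
    {"fingers": 1, "dx": 0.002, "dy": 0.0045, "dz": 0.142, "roll": 0},
    {"fingers": 1, "dx": 0.002, "dy": 0.0045, "dz": 0.148, "roll": 0},
    {"fingers": 1, "dx": 0.002, "dy": 0.0045, "dz": 0.15, "roll": 0},
  ],
  squeeze=40,
)

```text
time: 14.82
tool_pos: [0.6555, 0.2117, 0.049]
tcp_rot: [-3.136, -0.175, -0.002]
wrist_force: [-0.4, 0.9, -0.0]
width: 0.26
grip_force: 121.7
```

```bash
python3 -c "
from h import *
to(.653,.215,.049,.113)
hmap(-.06,.11,-.05,.05,zm=.1)"
```

```text
t 14.82 pos [0.6555 0.2117 0.049 ] yaw 0.111 w 0.26 grip 121.7 F [-0.4  0.9 -0. ]
dxyz [-0.0022 -0.0035  0.    ] roll -0.1
 105  32  30  32  .   29  .   29  .   .   .   30  .   28  .   .   29  11  31  30   0
 100  22   4  .    2  .   .    4   4   5  .   .   .   .   .   .   .   20  31  28   1
  95  31  .    5   5   5   5   4  .    5   5  .   .   .   .   .   .   30  32  32   1
  90  27  15  .    4   6   6   5  .    4  .   .   .   .   .   .   .   .   30  22   0
  84  30   4   5   7   6   4  .   98  98   5  .   .   .   96  95  .   24  31   7   0
  80  34   5   4   7   5   5  .   86  .    6  .   .   .   91  97  99   1  31  13   1
  75  27   6  .    4   6  .    6   4   5   6  .   .    3  88  95  98  11  30  31   1
  70  30  .    3   5   4   5   4   5   5  .   .   77   4  88  99  97  21  29  32   1
  65  33   3  -2   5   6   4   3  .    6  .   .   70  83  99  92  99   3  31  34   2
  60  31   5   5   7   6   3   3  .    5   5   7  59  92  98  91   3   4  31  34   2
  55  33  23   3   7  .    6  .    5   6  .   .   60  79  66   6   8   5  30  35   1
  50  30  26   6   6   3  .    5   6   4  
[... 1212 characters left out ...]
  36  34  36  31  26
 -24  30  30  .   36  .   34  37  37  35  34  35  37  .   38  35  34  38  33  32  30
 -30  31  .   .   37  36  38  38  37  39  38  38  38  37  .   39  39  37  39  29   1
 -34  33  .   .   37  41  37  39  38  39  38  38  39  38  39  37  36  39  39  33   4
 -39  32  .   .   .   .   .   .   .    5   4   5  .   .    4   2  37  39  37  31   2
 -45  31  .   .   .   .   .   .   .    5   7  .   .   .   -1   4   2   4  24  32  32
 -49  30  29  .   .   .   .   .   .    4   6  .   .   .    2   3   3   1  23  33   4
 -55  30  27  .    4  .    7   5   5   5   3  .   .   .    5  -3   6   2  17  32   0
 -60  31  26   3   5   5   4   6   4   5   5  .   .   .   .    4   2   2  24  30  27
```

Emit:
step_arm(
  commands=[
    {"fingers": 1, "dx": 0, "dy": -0.003, "dz": 0.004, "roll": 0},
    {"fingers": 1, "dx": 0, "dy": -0.003, "dz": 0.007, "roll": 0},
    {"fingers": 1, "dx": 0, "dy": -0.003, "dz": 0.01, "roll": 0},
    {"fingers": 1, "dx": 0, "dy": -0.003, "dz": 0.01, "roll": 0},
  ],
  squeeze=25,
)

```text
time: 15.42
tool_pos: [0.6574, 0.2151, 0.0434]
tcp_rot: [3.136, 0.178, 0.008]
wrist_force: [-3.5, -1.2, 17.6]
width: 0.26
grip_force: 125.1
```

Emit:
step_arm(
  commands=[
    {"fingers": 1, "dx": 0, "dy": 0, "dz": -0.004, "roll": 0},
    {"fingers": -0.3, "dx": 0, "dy": 0, "dz": -0.004, "roll": 0},
    {"fingers": -0.3, "dx": 0, "dy": 0, "dz": -0.004, "roll": 0},
    {"fingers": -0.3, "dx": 0, "dy": 0, "dz": -0.004, "roll": 0},
    {"fingers": -0.3, "dx": 0, "dy": 0, "dz": -0.004, "roll": 0},
    {"fingers": -0.3, "dx": 0, "dy": 0, "dz": -0.004, "roll": 0},
  ],
)

```text
time: 16.18
tool_pos: [0.6546, 0.215, 0.042]
tcp_rot: [3.137, 0.177, -0.001]
wrist_force: [-0.1, -0.2, 0.7]
width: 0.649
grip_force: 0.0
```

```bash
python3 -c "
from h import *
to(.653,.215,.049,.113)
hmap(-.06,.11,-.05,.05,zm=.13)"
```

```text
t 16.18 pos [0.6546 0.215  0.042 ] yaw 0.113 w 0.649 grip 0.0 F [-0.1 -0.2  0.7]
dxyz [-0.0016 -0.0002 -0.007 ] roll -0.0
 105  34  33  31  .   .   32  29  .   .   .   31  27  .   .   30  28  29  28  33   0
 100  30  .    6   3  .   .    3  .   .    6  .   .   .   .   .   .   16  30   1   4
  95  33   5   5   6   4   5   7   3   3  .   .   .   .   .   .   .   30  31   1   2
  90  31   5   4   4   3   3   6   5  .    5  .   .   .   .   .   .   13  32  33   2
  84  29   3 127 129 127   4   4   4   3  .   .   .   .   .  116  93 124 113  28   2
  80  33   7 123 118 102   5   4   5   5  .   .   .   .   .   .  112 109 107 118   0
  75  24   7   4 111  95   6   6   4   4   5   1   1   3   0   2  83 112 120  94   2
  70  33   5   4 123   6   5  .    7  .    7   6   3   2   3   5   4 127 118 119   3
  65  28   5   7   5   6   6   6   5   5   6   0   0   3   3   3 111 105  88 129   1
  60  29   5   4   4   5  .    6   4   8   6   3   4   4   4   1 109 104 126 124   2
  55  32   3   4   5   6   5   6   5   4  .    3   0   3   4   3   0   3  29  33   3
  50  30  14   6   6   5   3   5   4  .    
[... 1211 characters left out ...]
   7   7  31  31  25
 -24  28  30   8   7   8   5  .    8  .    7   7  .    8   7   6   5   8  25  32  27
 -30  31  22   7  .    9  .    7  .    5   8   8  .    8   5   3   9   3  24  32   0
 -34  26  31   5   5   7   6   7  .    8   5  .   .    4   6   3   7  11  29  32   3
 -39  32  15   6   3  .    6   4   6   7   4   5  .    5   7   5   1   4  29  31   1
 -45  29  34   4   3   1  .    5   5   6   7  .   .    4   2   2   5   5  30  31  30
 -49  27  25  .    6  .    7  .    6  .    4  .   .   .    5   3   2   5   6  33  30
 -55  30  27   4   4   5   2   5   3   5   4  .   .   -1   2   2   4   3  21  31   2
 -60  32  30   3   3  .    4   4   4   6   5  .   .   .    3   7   4   4  17  31  27
```

Emit:
step_arm(
  commands=[
    {"fingers": -0.3, "dx": 0, "dy": 0, "dz": -0.04, "roll": 0},
    {"fingers": -0.3, "dx": 0, "dy": 0, "dz": -0.1, "roll": 0},
    {"fingers": -0.3, "dx": 0, "dy": 0, "dz": -0.15, "roll": 0},
    {"fingers": 1, "dx": -0.015, "dy": 0.06, "dz": -0.16, "roll": 0},
    {"fingers": 1, "dx": -0.03, "dy": 0.12, "dz": -0.16, "roll": 0},
    {"fingers": 1, "dx": -0.045, "dy": 0.18, "dz": -0.16, "roll": 0},
    {"fingers": 1, "dx": -0.06, "dy": 0.24, "dz": -0.16, "roll": 0},
    {"fingers": 1, "dx": -0.08, "dy": 0.3, "dz": -0.16, "roll": 0},
  ],
  squeeze=40,
)

```text
time: 17.27
tool_pos: [0.6088, -0.0933, 0.2025]
tcp_rot: [3.136, 0.177, 0.001]
wrist_force: [1.3, -0.2, 0.1]
width: 0.001
grip_force: 0.0
```

```bash
python3 -c "
from h import *
to(.563,-.366,.2,.113)
print('bowl');hmap(-.06,.06,-.06,.06,c=(.56,-.1825),zm=.15,tag='b')
print('tray');hmap(-.05,.05,-.045,.045,zm=.13,st=.01)
print('bar');hmap(-.045,.01,-.2,-.1,c=(.56,-.1825),yaw=.124,zm=.15,tag='l')
"
```

```text
t 17.27 pos [ 0.6088 -0.0933  0.2025] yaw 0.113 w 0.001 grip 0.0 F [ 1.3 -0.2  0.1]
dxyz [-0.0763  0.2658  0.0026] roll -0.0
bowl
  55  76  76  77  78  76 127 125 123 126  76 110 106 107 109 114 122 127 125  77  77  77  77  77  76
  50  75  76  78  77 126 127 124 117  75  77  77  75  97  98 103 106 113 125 127 126  76  76  77  76
  45  77  75  75 128 122 120 105 103  76  75  77  76  76  75  76  76  95 105 113 124 126  76  76  73
  40  77 125 127 123 114  99  99  93  .   75  76  76  76  89  92  94  97  98 107 114 125 126  77  77
  35  75 124 125 117 112  98  92  91  .   .   82  80  87  84  84  92  91 101 102 103 114 126  76  74
  30 124 125 118 107  99  92  88  82  83  81  84  81  83  86  83  86  85  94  94  97 115 125 125  76
  25 126 126 116 106  95  92  98  95  82  85  83  82  79  83  82  80  81  89  88  93 104 117 126 126
  20 130 116 109  97  96 103 101  99  81  83  83  84  84  83  81  98  96  99  84  94 102 113 123 125
  15 125 116 105  94  96 103 104 100  97  84  82  84  82  80  80 100 103 102 100  97  99 107 114 126
  10 126 111  98  93  96 104 102  98  96  93  84  83  82  82 
[... 2107 characters left out ...]
 125 124 120   1   2
  -9  89  85 100 100  95   1   2  75   0   2   4   1   1 122 124 125 123 120   3   2
 -15 108 106 103 100  96  97 102 104 106 108 109 112   1 119 124 126 125 118   2   3
 -19 106 105 104 101  97 101 101 105 106 109 110 114 114 115 124 125 124 119   1   1
 -24 106 104 101 100  95  98 101 102 105 106 112 112 116 121 124 125 126 121   2   2
 -30 108 107 104 100  92  95  99   1 105 104 101   1 113 120 126 124 124 117   2   3
 -34 105 100 100  97   0   2   2   1   1   1   1   1   2 126 124 126 124 119   2   4
 -40   0   0   2   0   1   1   2   1   1   0   1   3   2 122 124 126 123 115   0   4
 -45   1   1   1   1   2   2   2   4   2   0   3   2   1   0   1   1   1   2   3   4
```

Emit:
step_arm(
  commands=[
    {"fingers": 1, "dx": -0.02, "dy": 0.057, "dz": 0, "roll": 0},
    {"fingers": 1, "dx": -0.04, "dy": 0.114, "dz": 0, "roll": 0},
    {"fingers": 1, "dx": -0.055, "dy": 0.172, "dz": 0, "roll": 0},
    {"fingers": 1, "dx": -0.07, "dy": 0.229, "dz": 0, "roll": 0},
    {"fingers": 1, "dx": -0.076, "dy": 0.265, "dz": 0, "roll": 0},
    {"fingers": 1, "dx": -0.076, "dy": 0.265, "dz": 0.04, "roll": 0},
    {"fingers": 1, "dx": -0.076, "dy": 0.265, "dz": 0.09, "roll": 0},
    {"fingers": 1, "dx": -0.076, "dy": 0.265, "dz": 0.09, "roll": 0},
  ],
)

```text
time: 18.58
tool_pos: [0.5606, -0.3592, 0.1066]
tcp_rot: [-3.129, -0.18, 0.013]
wrist_force: [-0.0, 1.3, -0.6]
width: 0.0
grip_force: 0.0
```

```bash
python3 -c "
from h import *
to(.5635,-.366,.0204,.113)"
```

```text
t 18.57 pos [ 0.5606 -0.3592  0.1066] yaw 0.115 w 0.0 grip 0.0 F [-0.   1.3 -0.6]
dxyz [0.0028 0.0078 0.0861] roll 0.1
```

Emit:
step_arm(
  commands=[
    {"fingers": 1, "dx": 0.001, "dy": 0.004, "dz": 0, "roll": 0},
    {"fingers": 1, "dx": 0.001, "dy": 0.004, "dz": 0, "roll": 0},
    {"fingers": 1, "dx": 0.001, "dy": 0.004, "dz": 0.01, "roll": 0},
    {"fingers": 1, "dx": 0.001, "dy": 0.004, "dz": 0.02, "roll": 0},
    {"fingers": 1, "dx": 0.001, "dy": 0.004, "dz": 0.03, "roll": 0},
    {"fingers": 1, "dx": 0.001, "dy": 0.004, "dz": 0.04, "roll": 0},
    {"fingers": 1, "dx": 0.001, "dy": 0.004, "dz": 0.04, "roll": 0},
  ],
)

```text
time: 19.45
tool_pos: [0.5646, -0.3675, 0.0717]
tcp_rot: [-3.137, -0.176, 0.0]
wrist_force: [-0.2, -0.9, 1.8]
width: 0.001
grip_force: 0.8
```

```bash
python3 -c "
from h import *
to(.5635,-.366,.0204,.113)"
```

```text
t 19.45 pos [ 0.5646 -0.3675  0.0717] yaw 0.112 w 0.001 grip 0.8 F [-0.2 -0.9  1.8]
dxyz [-0.0009 -0.0016  0.0513] roll -0.0
```

Emit:
step_arm(
  commands=[
    {"fingers": 1, "dx": 0, "dy": -0.001, "dz": 0.01, "roll": 0},
    {"fingers": 1, "dx": 0, "dy": -0.001, "dz": 0.02, "roll": 0},
    {"fingers": 1, "dx": 0, "dy": -0.001, "dz": 0.03, "roll": 0},
    {"fingers": 1, "dx": 0, "dy": -0.001, "dz": 0.038, "roll": 0},
    {"fingers": 1, "dx": 0, "dy": -0.001, "dz": 0.044, "roll": 0},
    {"fingers": 1, "dx": 0, "dy": -0.001, "dz": 0.048, "roll": 0},
    {"fingers": 1, "dx": 0, "dy": -0.001, "dz": 0.05, "roll": 0},
    {"fingers": 1, "dx": 0, "dy": -0.001, "dz": 0.05, "roll": 0},
  ],
)

```text
time: 20.45
tool_pos: [0.5652, -0.3642, 0.0219]
tcp_rot: [-3.134, -0.176, -0.001]
wrist_force: [1.6, 2.1, 5.8]
width: 0.0
grip_force: 2.9
```

```bash
python3 - <<'E'
from h import *
to(.5635,-.366,.0204,.113)
hmap(-.045,.01,-.2,-.1,c=(.56,-.1825),yaw=.124,zm=.12,tag='l2')
s=cv2.imread('pics/l2_scene.png');a=cv2.resize(s[220:320,115:215],(600,600),interpolation=cv2.INTER_CUBIC)
cv2.imwrite('pics/crop6.png',cv2.convertScaleAbs(a,alpha=1.4))
E
```

```text
t 20.45 pos [ 0.5652 -0.3642  0.0219] yaw 0.112 w 0.0 grip 2.9 F [1.6 2.1 5.8]
dxyz [-0.0019  0.0016  0.0015] roll -0.0
   5  89  84   0   1  37  68  73  77  78  88   1   0   0   2   0   3   2   1   1   1
   0 118 115 119 118 116 119 119 118 113 104  91   1   2   0   0   3   4   2   2   1
  -4  89  86 104   1 115  70 119 116 119 119 119 112 111  51 111 115 110 104 114 119
  -9  90   2  95  99   1   2   5  75  -1   2 117 116 108 112 116 118 112 110 112 119
 -15 105 106 103  99  93  84  72  70  66  65 116  62  56  83   0 105  52  89 119 112
 -19 105 104 103  99  93  75  72  70  69  67  65  66  56   1   1   2  51 108 110 119
 -24 105 104 103  99  92  73  73  70  69  65 115   0   1   2   1   2  51 108 119 111
 -30 104 104 100 102  94   1   1  65  67  .    0 117   1   2   1   1  52  54 117 117
 -34 106 103 100  92   0   2   2   0  .    3   2   0   0  47  58  57  54  53   2 119
 -40   1   0   1   1   2   1   2   3   2   3   0   1   3  48  57  58  56  52   1   4
 -45   0   0   2   3   0   0   2   1  -2   0   1   1   1   2   1   2   3   1   2   1
```

View pics/crop6.png

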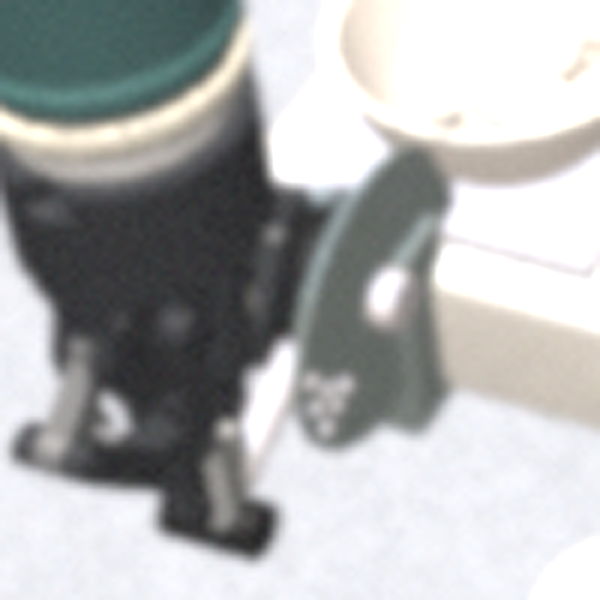

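The crop shows the closed fingertips on the black bar at (220,525), pressed down. The bar top is at 0.057 m, which puts the dial at about 47–48°, the third click. I'll hold briefly to let it settle.

Emit:
step_arm(
  commands=[
    {"fingers": 1, "dx": 0, "dy": 0, "dz": 0, "roll": 0},
    {"fingers": 1, "dx": 0, "dy": 0, "dz": 0, "roll": 0},
    {"fingers": 1, "dx": 0, "dy": 0, "dz": 0, "roll": 0},
    {"fingers": 1, "dx": 0, "dy": 0, "dz": 0, "roll": 0},
    {"fingers": 1, "dx": 0, "dy": 0, "dz": 0, "roll": 0},
  ],
)

```text
time: 21.18
tool_pos: [0.5653, -0.3642, 0.0221]
tcp_rot: [-3.134, -0.176, -0.001]
wrist_force: [1.8, 2.2, 5.8]
width: -0.0
grip_force: 2.8
```

```bash
python3 -c "
from h import *
to(.5635,-.366,.0204,.113)
s=read_state();print(s['wrist_force'],abs(s['joint_vel']).max())
hmap(-.045,-.03,-.2,-.1,c=(.56,-.1825),yaw=.124,zm=.12,tag='l3')"
```

```text
t 21.18 pos [ 0.5653 -0.3642  0.0221] yaw 0.112 w -0.0 grip 2.8 F [1.8 2.2 5.8]
dxyz [-0.002   0.0016  0.0017] roll -0.0
[1.76655644 2.17467648 5.75129492] 0.0014074433770782523
 -34 105 104 103  92   0   0   1   1  .   .    1   1   2 116  54  59  57  53 119 119
 -40   0   0   1   0   2   2   1   1   0   0   0   0   1  50  56  59  56  51   2   2
 -45   0   0   0   2   3   2   0   1  -1  -3  -1   1   1   0   1   1   1   3   1   0
```

Steady: 5.8 N push, arm still. Handing in.

```bash
python3 -c "
from workcell import finish_job
print(finish_job())"
```

```text
the job is handed in; nothing more can be done
None
```

I handed the job in at 21 s: three lumps are in the bowl, the scoop stands released in the tray, and the closed fingers hold the lever at about 47° (third click) with about 6 N; the fourth lump left the tray and I did not find where it lies, and the judge's verdict was not shown.

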